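# Release the hidden catch of the artefact cabinet

### The job

First swing the scan arm that lies across the front of the cabinet back over the cabinet, by at least 60 degrees from straight across. Then pull the blue door ajar by its handle, reach down through the gap to press the hidden orange safety catch below the front lip, and pull the door open past it without forcing anything, to at least 60 degrees. Leave the arm swung back and the door open, and do not disturb the spray can or the reference ball beside the cabinet.

Things in the scene. Friction and masses are not known exactly. Their poses are not given: they have to be found in the camera images.
- cabinet: Grey fixed cabinet, 220 deep (x) x 240 wide (y) x 180 mm high; origin at the centre of its underside, z up, its front faces its own -x; all directions in these notes are in this frame. Front plane at x = -110 mm. A round post that carries the scan arm, radius 16 mm, stands fixed on a foot plate at (-160, -190) mm.
- door (a joint): Angle of the blue upright door, rad: 0 shut, grows as it opens towards -x, stop at 1.6. Door 240 wide, 14 thick, top at z 180 mm. Light friction (about 1 N at the handle): it stays where it is left. The catch stops it when it is ajar by about 50 mm at the place of the catch (0.25 to 0.55 rad); this leaves a wedge-shaped gap, open from above.
- hinge_line (a point): Point on the door's vertical hinge line, at the top: (-110, 120, 180) mm in the cabinet's frame. Shut, the door's inner face lies in the front plane and runs from here to y = -120 mm.
- lip (a point): Middle of the top front edge of the cabinet's opening, (-109, 0, 180) mm in its frame. The thin top ends here in a steel lip 8 mm thick (x) reaching 18 mm down (z 162 to 180 mm), over the whole width. The catch hooks behind it.
- door_top (a point): Point on the top inner edge of the door, 135 mm from the hinge line, moving with the door; the middle of the stretch where the catch can be. Catch: an orange flat tongue 44 mm wide along the door, 66 mm long, straight back from the inner face, its top surface 22 mm below the door's top; a barb at its far end rises 15 mm and stops behind the lip.
- catch (a joint): How far the sprung catch is pressed down, m: 0 free, 0.016 fully down. Its middle lies 100 to 170 mm from the hinge line, different every time and not reported: feel (or look) for it in the gap; beside it nothing is met down to 45 mm below the top. Spring 4 to 5 N at first, 8 to 9 N fully down. Hold it 12 mm or more down while pulling 0.15 rad on; then the door is free.
- door_handle (a point): Middle of the door's horizontal round steel bar handle: bar 12 mm thick, 100 mm long along the door on two end stays, its centre 45 mm off the door's outer face, 170 mm from the hinge line along the door, 30 mm below the door's top. It can be hooked or pinched from above between its stays. Axes turn with the door.
- boom (a joint): Angle of the scan arm, rad, about a vertical pivot: 0 straight across, parallel to the cabinet's front, pointing to its +y; grows as it swings back over the cabinet (towards +x; clockwise from above), stop at 1.5 (pointing straight back). It stays where left; about 3 to 4 N at 120 mm from the pivot moves it.
- scan_pivot (a point): Pivot of the scan arm at mid-height of its beam, at (-160, -190, 240) mm in the cabinet's frame. Aluminium beam 24 wide, 30 mm high (z 225 to 255), from the pivot to 210 mm out; from 195 to 345 mm out a white scan head 60 wide, z 205 to 257 mm (lenses below). Black hub of radius 26 mm at the pivot.
- spray: Spray can 54 mm diameter, 150 mm high, upright on the table near the cabinet's left (+y) side; origin at the centre of its base. Leave alone.
- ref_ball: White reference ball of 44 mm on a dark steel stand, 64 mm wide foot, 124 mm high in all, upright near the cabinet's right (-y) side; origin at the centre of its base. Leave alone.

How it is judged:
On the way, in this order (a step that is already met when the one before it is completed fails the run):
1. the scan arm is swung back at least 57 degrees from straight across (value of joint boom above 1 rad), for 0.1 s.
2. the catch is pressed down 10 mm or more while the door is ajar (value of joint catch above 0.01 m and value of joint door above 0.12 rad), for 0.1 s.
At the end, for the whole second after the job is handed in: The door stands still, open more than 1.0 rad (57 degrees), with the catch sprung up again; the scan arm is still swung back more than 0.97 rad; spray can and reference ball stand upright within 30 mm of where they stood (value of joint door above 1 rad and value of joint boom above 0.97 rad and velocity of joint door between -0.05 and 0.05 rad/s and value of joint catch below 0.004 m and distance of each of spray, ref_ball from where it was at the start of the episode below 0.03 m and angle between each of spray, ref_ball's own z axis and vertical below 0.2 rad); the robot touches nothing.
It fails at once if the door or its catch is forced with more than 60 N (contact force between door and the fingers above 60 N).
It fails at once if the spray can is knocked over or shoved more than 50 mm (distance of spray from where it was at the start of the episode above 0.05 m or angle between spray's own z axis and vertical above 0.5 rad).
It fails at once if the reference ball is knocked over or shoved more than 50 mm (distance of ref_ball from where it was at the start of the episode above 0.05 m or angle between ref_ball's own z axis and vertical above 0.5 rad).
It also fails if it takes over 58 s, if anything falls off the work surface, if the arm or the gripper's body presses on something with over 40 N, if the wrist force passes 120 N, or if a joint passes its speed limit or range.

### The arm

A 7-joint arm with a two-finger parallel gripper is mounted at the origin on the work surface. World frame = base frame: x ahead of the robot, y to its left, z up, the work surface at z = 0. Lengths are in m, angles in rad, forces in N, time in s.
With the tool pointing down it reaches from about 0.4 to 0.85 m from the base axis. Payload 10.4 kg.
Tool frame: the origin (TCP) lies at the very end of the fingers, on their centre line; the grasp point (between the pads) lies 19 mm behind it; z points along the fingers, y is the direction in which the jaws open and shut (so a half turn about z gives the same grasp; the last joint's range is limited). The gripper opens to 87 mm and grips with 3 to 60 N. Pads are 19 mm wide; open, the fingers measure 117 mm over their backs; the gripper's body (75 mm by 190 mm) begins 51 mm behind the grasp point.
Start: joints at [-1.316, 0.332, -0.065, 1.46, 0.022, 1.35, -0.088], TCP at [0.171, 0.601, 0.201] pointing down, gripper open.
Joint ranges: [-2.6, 2.6], [-0.5, 2.12], [-1.47, 1.34], [0.16, 2.42], [-1.27, 4.41], [0.06, 2.06], [-2.6, 2.6]. Speed limits (rad/s): [2.22, 2.22, 2.79, 2.79, 3.14, 3.14, 3.14].

### API

Orientations are given as a unit quaternion [x, y, z, w].
In Python, from bench import read_state, imaging, r gives the robot as it stands. The module is installed in compiled form; this text tells all that it offers.
- The arm moves only by the tool move_arm, never from a script. Its argument "series" is a list of rows, each a list of 4 numbers: the shift along the tool's x, y, z in m, then the turn about the tool's z in rad. In form: [[x, y, z, roll], ...]. A call has 1 to 20 rows; each row is the pose to reach, as a shift and turn from the pose commanded when the call began, along the tool's axes at that moment; what a row does not reach only later rows make up. A row lasts 1/10 s, in which the tool goes at most 50 mm and 8.59 degrees, less where a joint would pass 70% of its speed; a pose out of reach is approached as far as the arm can. A call with a gripper value outside its range is refused whole. "claw" is the gripper's target within -1 to 1 (fully open at 1, half-way at 0, shut at -1), set as the call begins (left out, the last holds). The fingers move at their own pace and stop on an object; "newtons" is the grip in N (left out, the last holds). Time passes only in rows, so rows that repeat a pose let the fingers close. It gives the time, the measured TCP pose, the force and the opening at its end, in the units of the state.
- read_state(): the state, without advancing time (a new reading comes with each control period).
- imaging.camera(name): name is "scene" or "top"; returns (picture, depth): 480x640x3 uint8, red, green, blue; 480x640 float32, m along the optical axis (not along the pixel's ray), 0 where there is no reading.
- imaging.get_calibration(name): a dict with "camera_matrix" (3x3 intrinsics, pixels), "k1" (the pictures are not rectified: a ray, as slopes to the right and down, at radius r is drawn at 1 + k1 r^2 times it, then the intrinsics apply), "R" (3x3) and "t" (3): a world point X has camera coordinates R X + t. Camera axes: x right, y down, z forward; pixel columns grow to the right and rows downward; lengths in m; the calibration is good to about 2 mm. A picture is of the moment at which its call begins. get_calibration takes no time and is no camera call.
- r.close_job(): hands the job in, once; it reports no verdict.
The state is a dict: "time": time; "joint_positions": joint angles; "joint_vel": joint speeds; "joint_torque": joint torques, N m; "ee_pos": TCP position; "eef_rot": TCP orientation; "ft_force": force on the tool from outside, world axes, zero at the start; "torque": the same for the moment, N m; "width": finger opening in m.
Only numpy, scipy, OpenCV 4.12 (cv2) and the standard library are available. Lean on these libraries where they do the work, as an engineer would, in place of code of your own. Each camera call takes 0.05 s, during which the arm holds its last target.

## Working session

There is one attempt and no reset: what is moved stays moved. The work goes in short steps, Python scripts to look and compute and a tool call to move; the robot and the scene stay as the last step left them, time stands still between calls to the robot, and variables do not carry over. Pictures are saved under pics/ and viewed, and the job is handed in when it is done.

Besides the shell and the picture viewer there is one more tool, called after "Call:" as name(argument=value, ...), one argument or row to a line, values as JSON. move_arm: Moves the arm, as the interface text tells. Its arguments: {"type":"object","properties":{"series":{"type":"array","items":{"type":"array","items":{"type":"number"}}},"claw":{"type":"number"},"newtons":{"type":"number"}},"required":["series"]}

```bash
mkdir -p pics
cat > h.py <<'E'
import numpy as np, cv2, pickle
from bench import read_state, imaging, r
def snap(name,tag):
    p,d=imaging.camera(name)
    cv2.imwrite(f'pics/{tag}.png',p[:,:,::-1]); np.savez(f'{tag}.npz',p=p,d=d)
    return p,d
def pt(name,d,u,v):
    c=imaging.get_calibration(name); K=np.array(c['camera_matrix']); R=np.array(c['R']); t=np.array(c['t'])
    xy=cv2.undistortPoints(np.array([[[u,v]]],float),K,np.array([c['k1'],0,0,0,0.]))[0,0]
    z=d if np.isscalar(d) else np.median(d[int(v)-1:int(v)+2,int(u)-1:int(u)+2])
    return R.T@(np.array([xy[0]*z,xy[1]*z,z])-t)
def proj(name,X):
    c=imaging.get_calibration(name); K=np.array(c['camera_matrix']); R=np.array(c['R']); t=np.array(c['t'])
    q=cv2.projectPoints(np.atleast_2d(X).astype(float),cv2.Rodrigues(R)[0],t,K,np.array([c['k1'],0,0,0,0.]))[0]
    return q[:,0]
E
python3 - <<'E'
from h import *
np.set_printoptions(precision=4,suppress=True)
for n in ['scene','top']:
    snap(n,n+'0'); c=imaging.get_calibration(n); print(n,c['camera_matrix'],c['k1'],-np.array(c['R']).T@c['t'], np.array(c['R']))
s=read_state(); print(s)
E
```

```text
scene [[440.4879   0.     321.3852]
 [  0.     440.4879 243.2205]
 [  0.       0.       1.    ]] -0.0051518882436712155 [0.6486 0.5661 0.5951] [[-0.996   0.0896 -0.0078]
 [ 0.0654  0.6625 -0.7462]
 [-0.0617 -0.7437 -0.6657]]
top [[462.5179   0.     322.4776]
 [  0.     462.5179 239.1607]
 [  0.       0.       1.    ]] -0.05452160072621147 [0.5218 0.0568 0.9011] [[-0.0152 -0.9999  0.0057]
 [-0.9891  0.0142 -0.1468]
 [ 0.1467 -0.0079 -0.9892]]
{'time': 0.1, 'joint_positions': array([-1.3156,  0.3328, -0.0647,  1.4608,  0.0216,  1.3499, -0.0885]), 'joint_vel': array([ 0.0011, -0.0027,  0.    ,  0.001 ,  0.0011,  0.0007,  0.0022]), 'joint_torque': array([  0.0007, -62.454 ,   0.0242, -39.0721,  -0.0614,   0.0364,
         0.    ]), 'ee_pos': array([0.1713, 0.6007, 0.2001]), 'eef_rot': array([ 0.1385,  0.9904, -0.0006, -0.0001]), 'ft_force': array([-0.6669,  0.4853, -0.9263]), 'torque': array([ 0.0163, -0.0032,  0.0181]), 'width': 0.08698589979584828}
```

View pics/scene0.png

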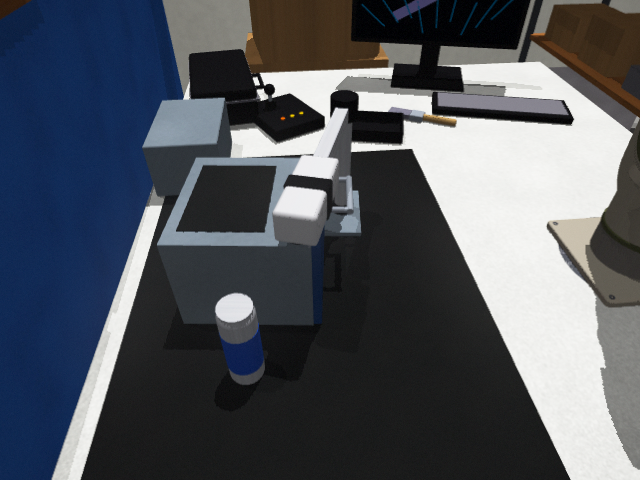

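View pics/top0.png

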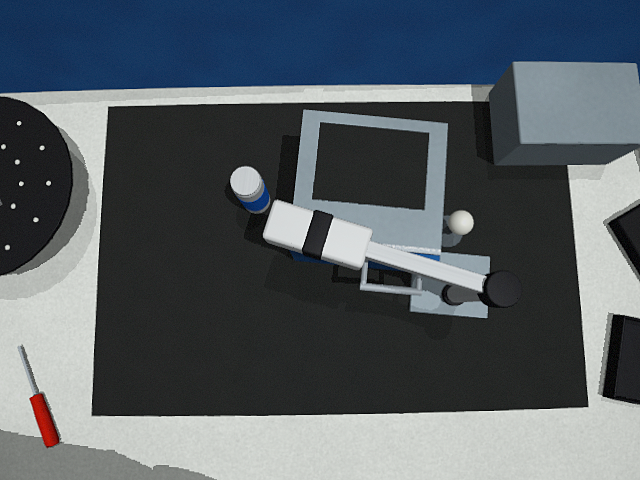

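The top view shows the cabinet (top corners near (303,110), (447,123), (441,250)). The boom runs from hub (502,289) to head (270,220). The can is at (246,180), the ball at (460,222) and the handle bar at about (362–420,290).

```bash
cat > geo.py <<'E'
from h import *
def cloud(name,d):
    c=imaging.get_calibration(name); K=np.array(c['camera_matrix']); R=np.array(c['R']); t=np.array(c['t'])
    v,u=np.mgrid[0:480,0:640]
    xy=cv2.undistortPoints(np.stack([u.ravel(),v.ravel()],1).astype(float)[:,None],K,np.array([c['k1'],0,0,0,0.]))[:,0]
    z=d.ravel()
    return ((np.c_[xy*z[:,None],z]-t)@R).reshape(480,640,3)
E
python3 - <<'E'
from geo import *
np.set_printoptions(precision=4,suppress=True)
D=np.load('top0.npz');d=D['d'];P=cloud('top',d);p=D['p']
for n,(u,v) in dict(bl=(304,112),br=(446,125),fr=(440,245),fl=(297,195),ball=(460,219),can=(245,180),hub=(502,287),bar=(390,290),bar1=(368,288),bar2=(412,292),table=(200,350)).items(): print(n,P[v,u])
m=(abs(P[...,2]-.18)<.006)
m[:, :285]=0; m[:,460:]=0
q=P[m][:,:2].astype(np.float32)
rect=cv2.minAreaRect(q); print(rect, cv2.boxPoints(rect), m.sum())
# boom: z 0.25..0.262
m=(abs(P[...,2]-.256)<.005); q=P[m][:,:2].astype(np.float32); rect=cv2.minAreaRect(q);print('boom',rect[0],rect[1],rect[2],'\n',cv2.boxPoints(rect))
m=(P[...,2]>.262);print('high',m.sum(),P[m].mean(0) if m.any() else 0, P[m].max(0))
img=cv2.resize(p[90:340,220:530,::-1],None,fx=2.5,fy=2.5,interpolation=cv2.INTER_CUBIC);cv2.imwrite('pics/topc.png',img)
E
```

```text
bl [0.8416 0.0784 0.1791]
br [ 0.8164 -0.1559  0.1797]
fr [ 0.6168 -0.1348  0.1792]
fl [0.7008 0.0908 0.1794]
ball [ 0.6686 -0.1864  0.1245]
can [0.7352 0.1792 0.15  ]
hub [ 0.5455 -0.1951  0.2668]
bar [ 0.5481 -0.0563  0.1563]
bar1 [ 0.552  -0.0213  0.1529]
bar2 [ 0.5443 -0.0919  0.1549]
table [0.4445 0.287  0.0002]
((0.7196588516235352, -0.027006566524505615), (0.2410561591386795, 0.2316361665725708), 83.60997009277344) [[ 0.5911 -0.1339]
 [ 0.8213 -0.1597]
 [ 0.8482  0.0799]
 [ 0.618   0.1057]] 17251
boom (0.5950191617012024, -0.03651587665081024) (0.35079994797706604, 0.06420908868312836) 71.65970611572266 
 [[ 0.5094 -0.1929]
 [ 0.5703 -0.2131]
 [ 0.6807  0.1199]
 [ 0.6197  0.1401]]
high 2314 [ 0.5322 -0.0635  0.5999] [0.6395 0.0605 0.9011]
```

View pics/topc.png

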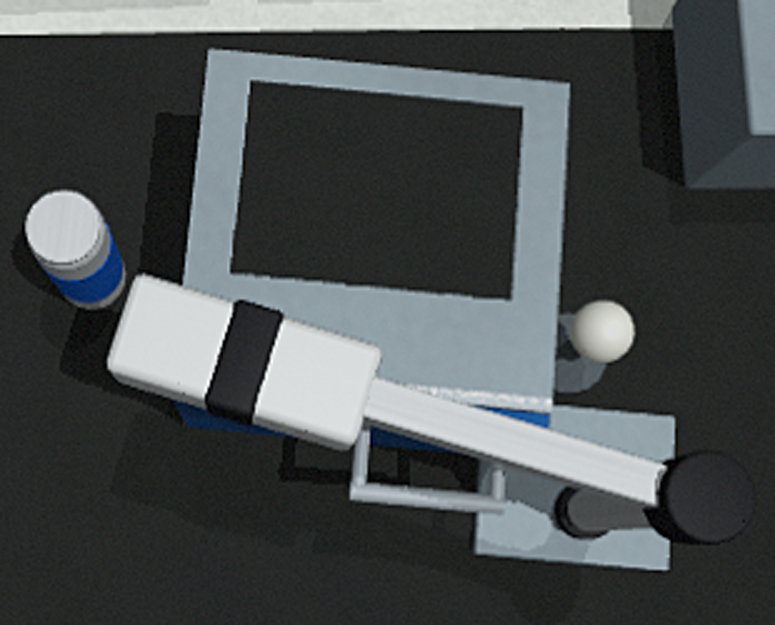

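```bash
cat >> geo.py <<'E'
from scipy.spatial.transform import Rotation as Ro
C0=np.array([.7254,-.0282]); A=np.deg2rad(-6.39)
ex=np.array([np.cos(A),np.sin(A)]); ey=np.array([-np.sin(A),np.cos(A)])
def cab(x,y,z): return np.r_[C0+ex*x/1000+ey*y/1000, z/1000]
def inv(X): d=np.asarray(X)[:2]-C0; return np.r_[d@ex*1000,d@ey*1000,X[2]*1000]
def rows(W,roll=None):
    s=read_state(); T=Ro.from_quat(s['eef_rot']).as_matrix()
    W=np.atleast_2d(W); q=(W-s['ee_pos'])@T
    roll=np.zeros(len(q)) if roll is None else np.broadcast_to(roll,len(q))
    print(str([[round(float(a),3) for a in (*x,o)] for x,o in zip(q,roll)]).replace(' ',''))
    return q
def lin(a,b,n): 
    return np.array([np.asarray(a)+(np.asarray(b)-a)*(i+1)/n for i in range(n)])
piv=cab(-160,-190,240)
def boomp(th,rho,h,z):
    ph=np.pi/2+A-th; u=np.array([np.cos(ph),np.sin(ph)]); n=np.array([-u[1],u[0]])
    return np.r_[piv[:2]+rho*u+h*n,z]
def st():
    s=read_state(); print('t',s['time'],'pos',s['ee_pos'].round(4),'cab',inv(s['ee_pos']).round(1),'F',s['ft_force'].round(1),'w',round(s['width'],4)); return s
E
python3 - <<'E'
from geo import *
s=st()
print(piv,boomp(.21,.15,.06,.228))
rows(lin(s['ee_pos'],boomp(.21,.15,.07,.228),20))
E
```

```text
t 0.1 pos [0.1713 0.6007 0.2001] cab [-620.6  563.3  200.1] F [-0.7  0.5 -0.9] w 0.087
[ 0.54524788 -0.19921232  0.24      ] [ 0.53572492 -0.03793829  0.228     ]
[[-0.026,-0.026,-0.001,0.0],[-0.052,-0.051,-0.003,0.0],[-0.077,-0.077,-0.004,0.0],[-0.103,-0.103,-0.005,0.0],[-0.129,-0.128,-0.007,0.0],[-0.155,-0.154,-0.008,0.0],[-0.18,-0.18,-0.01,0.0],[-0.206,-0.206,-0.011,0.0],[-0.232,-0.231,-0.012,0.0],[-0.258,-0.257,-0.014,0.0],[-0.284,-0.283,-0.015,0.0],[-0.309,-0.308,-0.016,0.0],[-0.335,-0.334,-0.018,0.0],[-0.361,-0.36,-0.019,0.0],[-0.387,-0.385,-0.02,0.0],[-0.412,-0.411,-0.022,0.0],[-0.438,-0.437,-0.023,0.0],[-0.464,-0.462,-0.024,0.0],[-0.49,-0.488,-0.026,0.0],[-0.516,-0.514,-0.027,0.0]]
```

Call:
move_arm(
  series=[
    [-0.026, -0.026, -0.01, 0],
    [-0.052, -0.051, -0.02, 0],
    [-0.077, -0.077, -0.028, 0],
    [-0.103, -0.103, -0.028, 0],
    [-0.129, -0.128, -0.028, 0],
    [-0.155, -0.154, -0.028, 0],
    [-0.18, -0.18, -0.028, 0],
    [-0.206, -0.206, -0.028, 0],
    [-0.232, -0.231, -0.028, 0],
    [-0.258, -0.257, -0.028, 0],
    [-0.284, -0.283, -0.028, 0],
    [-0.309, -0.308, -0.028, 0],
    [-0.335, -0.334, -0.028, 0],
    [-0.361, -0.36, -0.028, 0],
    [-0.387, -0.385, -0.028, 0],
    [-0.412, -0.411, -0.028, 0],
    [-0.438, -0.437, -0.028, 0],
    [-0.464, -0.462, -0.028, 0],
    [-0.49, -0.488, -0.028, 0],
    [-0.51, -0.512, -0.028, 0],
  ],
  claw=-1,
  newtons=20,
)

```text
time: 2.1
ee_pos: [0.5219, -0.0329, 0.2286]
eef_rot: [0.139, 0.99, -0.0, -0.0]
ft_force: [-0.3, 0.4, 0.6]
width: 0.0005
```

Run:
```python
from geo import *
s=st(); snap('top','top1')
W=[]
a=s['ee_pos']
for i in range(4): W.append(a+(boomp(.21,.15,.03,.229)-a)*(i+1)/4)
for i in range(16):
    th=.21+(1.35-.21)*(i+1)/22; W.append(boomp(th,.15,.025+.006*(i+1)/22,.229))
rows(W)
```

```text
t 2.1 pos [ 0.5219 -0.0329  0.2286] cab [-201.7  -27.3  228.6] F [-0.3  0.4  0.6] w 0.0005
[[-0.009,0.004,0.0,0.0],[-0.02,0.004,-0.0,0.0],[-0.031,0.003,-0.0,0.0],[-0.042,0.003,-0.0,0.0],[-0.055,0.003,-0.0,0.0],[-0.063,0.004,-0.0,0.0],[-0.07,0.004,-0.0,0.0],[-0.078,0.003,-0.0,0.0],[-0.085,0.003,-0.0,0.0],[-0.093,0.002,-0.0,0.0],[-0.1,0.0,-0.0,0.0],[-0.108,-0.002,-0.0,0.0],[-0.115,-0.004,-0.0,0.0],[-0.122,-0.007,-0.0,0.0],[-0.129,-0.009,-0.0,0.0],[-0.136,-0.013,-0.0,0.0],[-0.143,-0.016,-0.0,0.0],[-0.15,-0.02,-0.0,0.0],[-0.156,-0.025,-0.0,0.0],[-0.162,-0.029,0.0,0.0]]
```

View pics/top1.png

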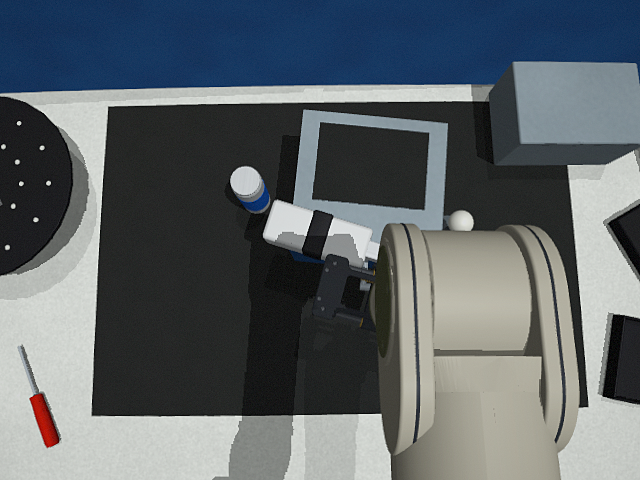

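The gripper is beside the beam near (355,285), and the can is untouched. Next I push the beam.

Call:
move_arm(
  series=[
    [-0.009, 0.004, 0, 0],
    [-0.02, 0.004, 0, 0],
    [-0.031, 0.003, 0, 0],
    [-0.042, 0.003, 0, 0],
    [-0.055, 0.003, 0, 0],
    [-0.063, 0.004, 0, 0],
    [-0.07, 0.004, 0, 0],
    [-0.078, 0.003, 0, 0],
    [-0.085, 0.003, 0, 0],
    [-0.093, 0.002, 0, 0],
    [-0.1, 0.0, 0, 0],
    [-0.108, -0.002, 0, 0],
    [-0.115, -0.004, 0, 0],
    [-0.122, -0.007, 0, 0],
    [-0.129, -0.009, 0, 0],
    [-0.136, -0.013, 0, 0],
    [-0.143, -0.016, 0, 0],
    [-0.15, -0.02, 0, 0],
    [-0.156, -0.025, 0, 0],
    [-0.162, -0.029, 0, 0],
  ],
)

```text
time: 4.15
ee_pos: [0.6697, -0.1041, 0.2288]
eef_rot: [0.138, 0.99, 0.0, 0.0]
ft_force: [-1.7, 1.7, -0.1]
width: 0.0004
```

Run:
```python
from geo import *
s=st(); snap('top','top2')
W=[]
for i in range(10):
    th=1.04+(1.38-1.04)*(i+1)/10; W.append(boomp(th,.15,.031,.229))
W=np.array(W); off=s['ee_pos']-boomp(1.04,.15,.031,.229); print(off)
rows(W)
```

```text
t 4.15 pos [ 0.6697 -0.1041  0.2288] cab [-46.9 -81.6 228.8] F [-1.7  1.7 -0.1] w 0.0004
[ 5.00461264e-05  5.73804175e-03 -1.63788574e-04]
[[-0.005,-0.008,-0.0,0.0],[-0.009,-0.011,-0.0,0.0],[-0.013,-0.015,-0.0,0.0],[-0.016,-0.019,-0.0,0.0],[-0.02,-0.022,-0.0,0.0],[-0.023,-0.026,-0.0,0.0],[-0.026,-0.03,-0.0,0.0],[-0.03,-0.034,-0.0,0.0],[-0.033,-0.039,-0.0,0.0],[-0.035,-0.043,-0.0,0.0]]
```

View pics/top2.png

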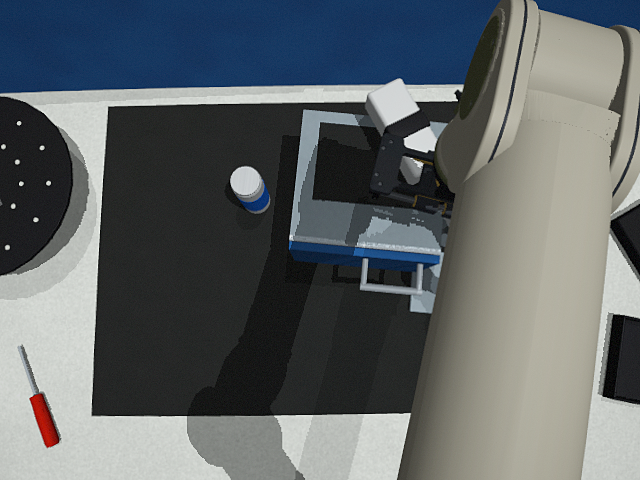

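The boom is following: the head is now at (395,105), about 1.0 rad. I'll continue, then back off.

Call:
move_arm(
  series=[
    [-0.005, -0.008, 0, 0],
    [-0.009, -0.011, 0, 0],
    [-0.013, -0.015, 0, 0],
    [-0.016, -0.019, 0, 0],
    [-0.02, -0.022, 0, 0],
    [-0.023, -0.026, 0, 0],
    [-0.026, -0.03, 0, 0],
    [-0.03, -0.034, 0, 0],
    [-0.033, -0.039, 0, 0],
    [-0.035, -0.043, 0, 0],
    [-0.035, -0.043, 0, 0],
    [-0.03, -0.03, 0, 0],
    [-0.02, -0.01, 0, 0],
    [0.0, 0.01, 0, 0],
    [0.03, 0.03, 0, 0],
    [0.06, 0.05, 0, 0],
    [0.08, 0.06, 0, 0],
    [0.08, 0.06, 0, 0],
  ],
)

```text
time: 6.0
ee_pos: [0.6076, -0.0195, 0.2294]
eef_rot: [0.136, 0.991, 0.001, 0.0]
ft_force: [0.3, 0.1, 0.2]
width: 0.0003
```

Run:
```python
from geo import *
s=st(); p,d=snap('top','top3'); P=cloud('top',d)
cv2.imwrite('pics/top3c.png',cv2.resize(p[90:340,220:530,::-1],None,fx=2.5,fy=2.5,interpolation=cv2.INTER_CUBIC))
```

```text
t 6.0 pos [ 0.6076 -0.0195  0.2294] cab [-118.    -4.4  229.4] F [0.3 0.1 0.2] w 0.0003
```

View pics/top3c.png

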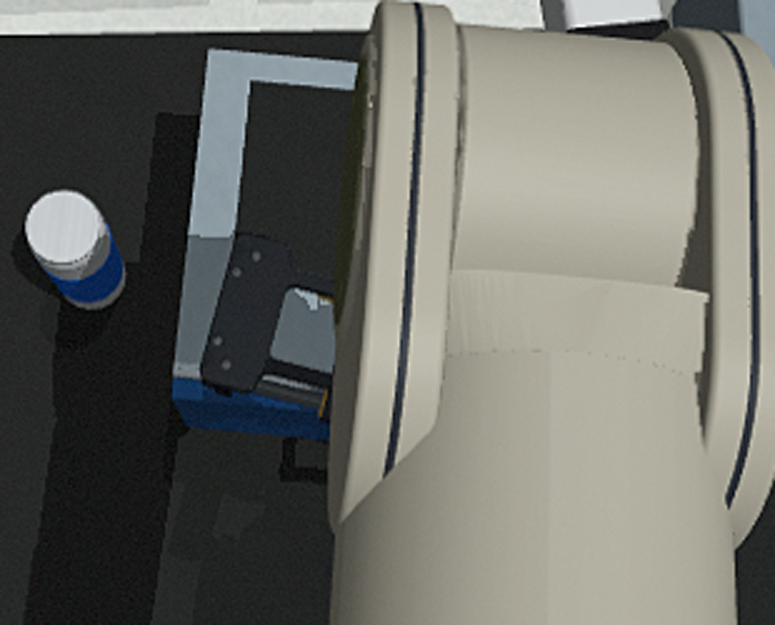

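Run:
```python
from geo import *
np.set_printoptions(precision=1,suppress=True)
p,d=snap('scene','scene3')
D=np.load('top2.npz');P=cloud('top',D['d'])
Q=np.stack([(P[...,:2]-C0)@ex*1000,(P[...,:2]-C0)@ey*1000,P[...,2]*1000],-1)
m=(abs(Q[...,2]-152)<9)&(Q[...,0]<-130)&(Q[...,0]>-200)&(Q[...,1]>-120)&(Q[...,1]<20)
b=Q[m]; print(len(b))
for y0 in range(-110,20,10):
    k=(b[:,1]>=y0)&(b[:,1]<y0+10); 
    if k.any(): print(y0,b[k].min(0),b[k].max(0),k.sum())
# front edge of door top and lip
P0=cloud('top',D['d'])
m=(abs(Q[...,2]-180)<4)&(Q[...,0]<-60)&(Q[...,0]>-150)&(abs(Q[...,1])<140)
b=Q[m]
for y0 in range(-130,140,30):
    k=(b[:,1]>=y0)&(b[:,1]<y0+30)
    if k.any(): print('dt',y0,b[k,0].min(),b[k,0].max(),b[k,1].min(),b[k,1].max(),b[k,2].mean())
```

```text
724
-100 [-175.2  -99.4  148.9] [-130.8  -90.1  158.2] 154
-90 [-177.4  -90.   148.6] [-131.3  -80.2  158.1] 61
-80 [-177.2  -79.5  150.2] [-165.5  -70.   158.1] 45
-70 [-177.3  -70.   149.7] [-166.2  -60.4  157. ] 45
-60 [-177.2  -59.9  149.8] [-165.5  -50.7  158.4] 47
-50 [-176.8  -49.8  151.5] [-166.2  -40.1  157.3] 44
-40 [-177.1  -39.9  148.6] [-165.5  -30.4  157.6] 46
-30 [-177.1  -29.9  150.3] [-165.5  -20.   157.6] 50
-20 [-177.2  -19.5  148.7] [-165.9  -10.1  157.2] 44
-10 [-177.1   -9.5  148. ] [-130.1   -0.   157.3] 166
0 [-176.     0.   149.3] [-130.3    1.   156.4] 22
dt -130 -126.31812928744094 -60.08871986581522 -120.21162608887201 -100.00624636730687 179.52096523045014
dt -100 -126.47879475492577 -60.12417023253037 -99.92990115947738 -70.06208319436088 179.46965612983888
dt -70 -126.49258648217481 -60.03023323774751 -69.8908989416026 -40.02599596996896 179.36298247867933
dt -40 -126.31674787467298 -60.02085084755138 -39.99497901451338 -10.097006178693187 179.36777207117095
dt -10 -126.2582700758911 -60.131008188230474 -9.999035573785054 19.948355260332114 179.41103661697653
dt 20 -126.31459539288986 -60.113804105663675 20.065966998175607 49.94164491543634 179.34140208043942
dt 50 -126.32963908279102 -60.150995621632916 50.00291504624631 79.98033445881718 179.27368602467462
dt 80 -126.15384913272496 -60.00534094287455 80.08544741518745 109.98986588039698 179.24013093176842
dt 110 -125.94191270749106 -60.12659749903041 110.00048659719937 120.99266266944568 179.37599453884934
```

View pics/scene3.png

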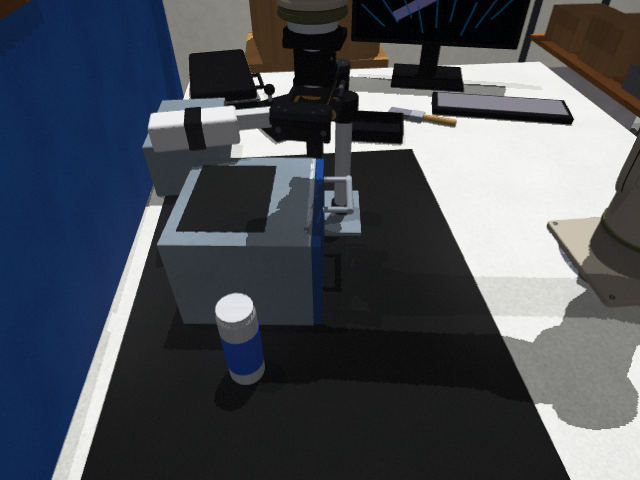

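The boom now points back over the cabinet, with its head at (195,130) in the scene view. The door is shut and its handle is free at (338,190). I'll apply a −2.2 mm correction to the cabinet x from the bar and door edges, then hook the handle.

```bash
sed -i 's/^ex=np.array.*/&; C0=C0-.0022*np.array([np.cos(A),np.sin(A)])/' geo.py
cat >> geo.py <<'E'
def door(th,s,o,z):
    return cab(-110-s*np.sin(th)-o*np.cos(th),120-s*np.cos(th)+o*np.sin(th),z)
def yang(s): 
    T=Ro.from_quat(s['eef_rot']).as_matrix(); return np.arctan2(T[1,1],T[0,1])
def rollfor(s,th):  # tool y along door at angle th
    return yang(s)-(np.pi/2+A-th)
E
python3 - <<'E'
from geo import *
s=st(); np.set_printoptions(precision=4,suppress=True)
P=cloud('scene',np.load('scene3.npz')['d'])
m=(abs(P[...,2]-.257)<.004)&(P[...,0]>.7)&(P[...,0]<.95)&(abs(P[...,1])<.3)
q=P[m]; print(len(q), q.mean(0)); 
c=q.mean(0)[:2]-piv[:2]; print('boom', np.pi/2+A-np.arctan2(c[1],c[0]))
print(rollfor(s,0))
a=s['ee_pos']; g=door(0,150,33.5,229); g2=door(0,150,33.5,137)
rows(np.r_[lin(a,g,5),lin(g,g2,7),[g2]],np.r_[np.linspace(0,rollfor(s,0),6)[1:],[rollfor(s,0)]*8])
E
```

```text
t 6.1 pos [ 0.6089 -0.0227  0.2293] cab [-114.1   -7.5  229.3] F [-0.3 -1.3  0.1] w 0.0009
1383 [ 0.8045 -0.163   0.2554]
boom 1.3224277617739453
-0.1644722228562503
[[0.005,-0.005,0.0,-0.033],[0.01,-0.011,0.0,-0.066],[0.015,-0.016,0.0,-0.099],[0.02,-0.022,0.0,-0.132],[0.025,-0.027,0.0,-0.164],[0.025,-0.027,0.013,-0.164],[0.025,-0.027,0.027,-0.164],[0.025,-0.027,0.04,-0.164],[0.025,-0.027,0.053,-0.164],[0.025,-0.027,0.066,-0.164],[0.025,-0.027,0.079,-0.164],[0.025,-0.027,0.092,-0.164],[0.025,-0.027,0.092,-0.164]]
```

Call:
move_arm(
  series=[
    [0.005, -0.005, 0, -0.033],
    [0.01, -0.011, 0, -0.066],
    [0.015, -0.016, 0, -0.099],
    [0.02, -0.022, 0, -0.132],
    [0.025, -0.027, 0, -0.164],
    [0.025, -0.027, 0.01, -0.164],
    [0.025, -0.027, 0.025, -0.164],
    [0.025, -0.027, 0.04, -0.164],
    [0.025, -0.027, 0.053, -0.164],
    [0.025, -0.027, 0.066, -0.164],
    [0.025, -0.027, 0.079, -0.164],
    [0.025, -0.027, 0.092, -0.164],
    [0.025, -0.027, 0.092, -0.164],
  ],
)

```text
time: 7.4
ee_pos: [0.5763, -0.0428, 0.1347]
eef_rot: [0.057, 0.998, -0.0, -0.001]
ft_force: [0.0, 0.8, -0.1]
width: 0.0006
```

Run:
```python
from geo import *
s=st(); snap('scene','scene4')
W=[door(0,150,36,137),door(0,150,39,137),door(0,150,42,137)]; T=[0,0,0]
for th in np.arange(.02,.19,.02): W.append(door(th,150,42.5,137)); T.append(th)
rows(W,[rollfor(s,t) for t in T])
```

```text
t 7.4 pos [ 0.5763 -0.0428  0.1347] cab [-144.4  -31.1  134.7] F [ 0.   0.8 -0.1] w 0.0006
[[0.002,0.001,-0.001,-0.002],[0.005,0.001,-0.001,-0.002],[0.008,0.001,-0.001,-0.002],[0.012,0.002,-0.001,0.018],[0.015,0.003,-0.001,0.038],[0.018,0.004,-0.001,0.058],[0.021,0.005,-0.001,0.078],[0.023,0.006,-0.001,0.098],[0.026,0.007,-0.001,0.118],[0.029,0.009,-0.001,0.138],[0.032,0.01,-0.001,0.158],[0.035,0.011,-0.001,0.178]]
```

View pics/scene4.png

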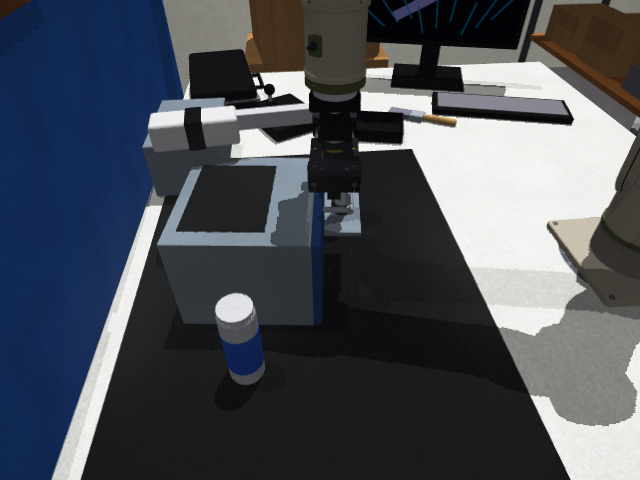

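The fingers are down inside the handle at (335,205) with no contact force. I'll pull now.

Call:
move_arm(
  series=[
    [0.002, 0.001, 0, -0.002],
    [0.005, 0.001, 0, -0.002],
    [0.008, 0.001, 0, -0.002],
    [0.012, 0.002, 0, 0.018],
    [0.015, 0.003, 0, 0.038],
    [0.018, 0.004, 0, 0.058],
    [0.021, 0.005, 0, 0.078],
    [0.023, 0.006, 0, 0.098],
    [0.026, 0.007, 0, 0.118],
    [0.029, 0.009, 0, 0.138],
    [0.032, 0.01, 0, 0.158],
    [0.035, 0.011, 0, 0.178],
  ],
)

```text
time: 8.65
ee_pos: [0.5436, -0.0279, 0.1368]
eef_rot: [0.146, 0.989, 0.0, -0.0]
ft_force: [-0.5, 0.4, -0.6]
width: 0.0004
```

Run:
```python
from geo import *
s=st()
W=[];T=[]
for th in np.arange(.19,.28,.01): W.append(door(th,150,42.5,136)); T.append(th)
rows(W,[rollfor(s,t) for t in T])
```

```text
t 8.65 pos [ 0.5436 -0.0279  0.1368] cab [-178.6  -19.9  136.8] F [-0.5  0.4 -0.6] w 0.0004
[[0.002,0.0,0.001,0.008],[0.003,0.001,0.001,0.018],[0.005,0.001,0.001,0.028],[0.006,0.002,0.001,0.038],[0.008,0.002,0.001,0.048],[0.009,0.003,0.001,0.058],[0.01,0.003,0.001,0.068],[0.012,0.004,0.001,0.078],[0.013,0.004,0.001,0.088],[0.015,0.005,0.001,0.098]]
```

Call:
move_arm(
  series=[
    [0.002, 0.0, 0.001, 0.008],
    [0.003, 0.001, 0.001, 0.018],
    [0.005, 0.001, 0.001, 0.028],
    [0.006, 0.002, 0.001, 0.038],
    [0.008, 0.002, 0.001, 0.048],
    [0.009, 0.003, 0.001, 0.058],
    [0.01, 0.003, 0.001, 0.068],
    [0.012, 0.004, 0.001, 0.078],
  ],
)

```text
time: 9.45
ee_pos: [0.5334, -0.0208, 0.1358]
eef_rot: [0.184, 0.983, -0.0, 0.0]
ft_force: [0.1, -0.7, 0.2]
width: 0.0005
```

Run:
```python
from geo import *
s=st(); snap('scene','scene5'); p,d=snap('top','top5')
cv2.imwrite('pics/sc5.png',cv2.resize(cv2.imread('pics/scene5.png')[140:340,140:400],None,fx=3,fy=3,interpolation=cv2.INTER_CUBIC))
W=[];T=[]
for th in np.arange(.27,.48,.01): W.append(door(th,150,42.5,136)); T.append(th)
rows(W,[rollfor(s,t) for t in T])
```

```text
t 9.45 pos [ 0.5334 -0.0208  0.1358] cab [-189.4  -14.1  135.8] F [ 0.1 -0.7  0.2] w 0.0005
[[0.001,0.0,-0.0,0.011],[0.003,0.001,-0.0,0.021],[0.004,0.001,-0.0,0.031],[0.006,0.002,-0.0,0.041],[0.007,0.002,-0.0,0.051],[0.009,0.003,-0.0,0.061],[0.01,0.003,-0.0,0.071],[0.012,0.004,-0.0,0.081],[0.013,0.004,-0.0,0.091],[0.015,0.005,-0.0,0.101],[0.016,0.005,-0.0,0.111],[0.018,0.006,-0.0,0.121],[0.019,0.006,-0.0,0.131],[0.021,0.007,-0.0,0.141],[0.022,0.008,-0.0,0.151],[0.023,0.008,-0.0,0.161],[0.025,0.009,-0.0,0.171],[0.026,0.01,-0.0,0.181],[0.028,0.01,-0.0,0.191],[0.029,0.011,-0.0,0.201],[0.03,0.012,-0.0,0.211]]
```

View pics/sc5.png

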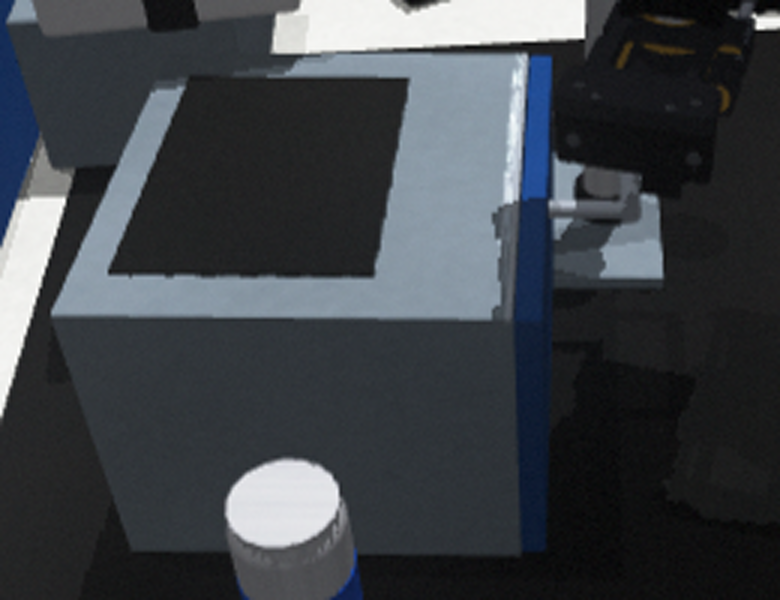

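View pics/top5.png

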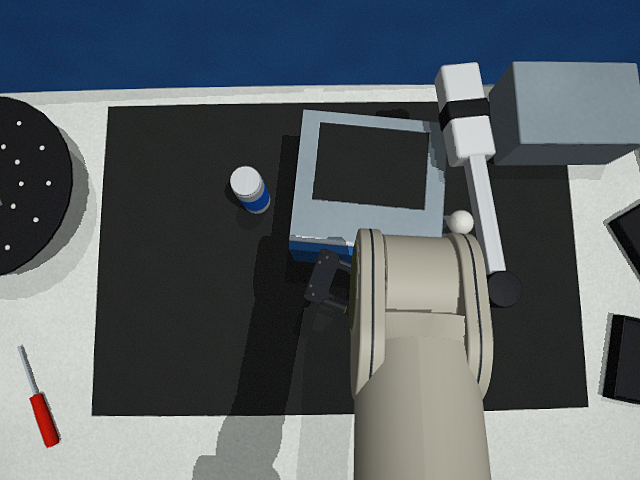

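Run:
```python
from geo import *
a=cv2.imread('pics/scene5.png')[150:250,280:400];b=cv2.imread('pics/scene3.png')[150:250,280:400]
cv2.imwrite('pics/cmp5.png',cv2.resize(np.vstack([b,a]),None,fx=3,fy=3,interpolation=cv2.INTER_CUBIC))
for n in ['scene','top']: print(n,proj(n,read_state()['ee_pos']), proj(n,door(0,170,59,150)),proj(n,door(0.2,170,59,150)))
```

```text
scene [[360.07957987 211.7635239 ]] [[347.7643451  192.45476089]] [[366.99639991 197.68379258]]
top [[366.73176162 299.86182761]] [[390.94328915 289.13339498]] [[380.06993449 308.46106296]]
```

View pics/cmp5.png

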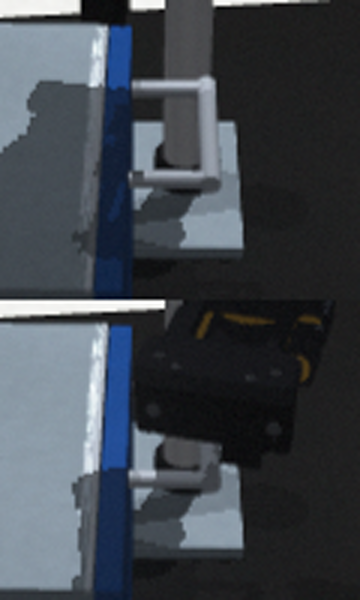

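Run:
```python
from geo import *
a=cv2.imread('pics/top5.png')[220:340,270:400];b=cv2.imread('pics/top2.png')[220:340,270:400]
cv2.imwrite('pics/cmp6.png',cv2.resize(np.hstack([b,a]),None,fx=3,fy=3,interpolation=cv2.INTER_CUBIC))
a=cv2.imread('pics/scene5.png')[130:340,150:400]
cv2.imwrite('pics/cmp7.png',cv2.resize(cv2.convertScaleAbs(a,alpha=2.5),None,fx=3,fy=2.8,interpolation=cv2.INTER_CUBIC))
```

```text
(no output)
```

View pics/cmp6.png

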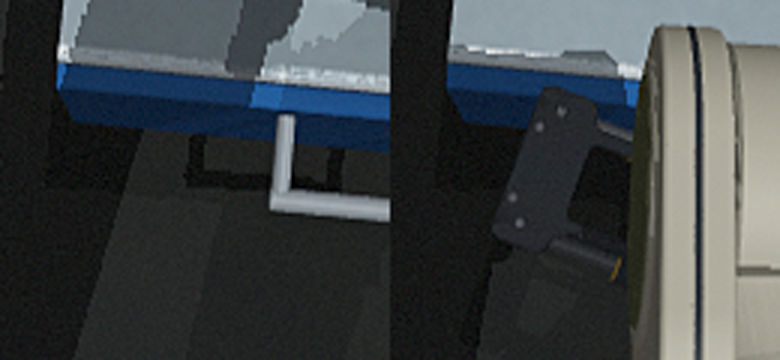

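View pics/cmp7.png

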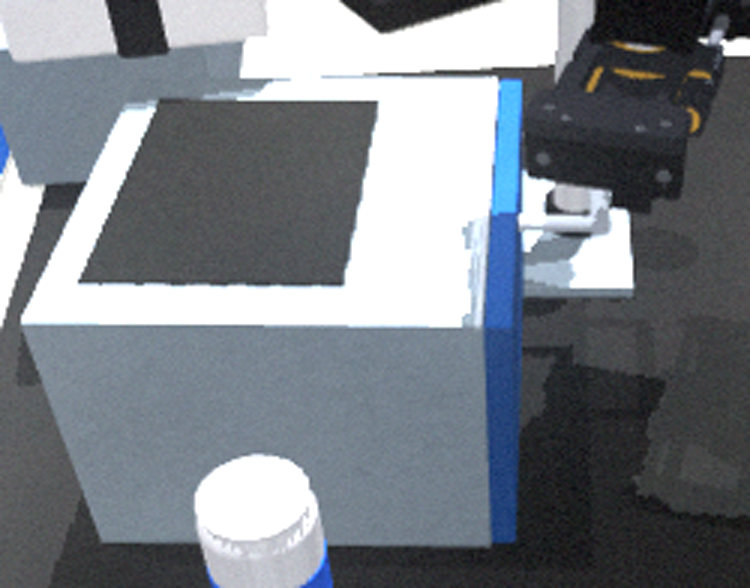

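Run:
```python
from geo import *
np.set_printoptions(precision=3,suppress=True)
s=st(); T=Ro.from_quat(s['eef_rot']).as_matrix()
P=cloud('scene',np.load('scene5.npz')['d'])
L=((P-s['ee_pos'])@T)*1000
m=(abs(L[...,0])<60)&(abs(L[...,1])<110)&(L[...,2]<-2)&(L[...,2]>-200)
q=L[m]
for z in range(-200,0,10):
    k=(q[:,2]>=z)&(q[:,2]<z+10)
    if k.any(): print(z,k.sum(),q[k].min(0),q[k].max(0))
```

```text
t 9.55 pos [ 0.533 -0.021  0.136] cab [-189.5  -13.7  135.8] F [ 0.6 -0.2  0.5] w 0.0003
-200 522 [ -37.303  -48.023 -199.979] [  37.463   39.754 -190.013]
-190 179 [ -36.799  -50.305 -189.99 ] [  37.522   19.064 -180.003]
-180 194 [ -21.789    1.435 -179.904] [  22.118   19.31  -170.008]
-170 216 [ -21.323  -18.989 -169.985] [  24.705   18.725 -160.049]
-160 248 [ -22.304  -40.546 -159.784] [  26.343   19.144 -150.041]
-150 246 [ -23.985  -45.684 -149.969] [  26.102   19.693 -140.08 ]
-140 1271 [ -37.044  -92.677 -139.986] [  37.334   97.831 -130.015]
-130 548 [ -37.382  -86.105 -129.999] [  37.532   97.399 -120.002]
-120 729 [ -37.786  -88.489 -119.974] [  37.818   94.973 -110.058]
-110 442 [ -37.209  -83.276 -109.999] [  37.922   89.368 -100.019]
-100 340 [-36.016 -81.002 -99.973] [ 37.777  89.059 -90.011]
-90 7 [-31.633  85.04  -89.793] [ 24.097  86.148 -88.826]
-50 262 [-59.995  25.103 -44.238] [-37.27  109.903 -40.517]
-40 35 [-59.702   8.074 -39.995] [ 10.402 108.373 -30.089]
-30 76 [-57.907  -7.008 -29.947] [ 11.092  89.817 -20.008]
-20 254 [-57.977 -14.374 -19.541] [ -8.493  72.276 -10.024]
-10 14 [-47.119  18.855  -9.941] [-10.029  73.699  -2.482]
```

Run:
```python
from geo import *
np.set_printoptions(precision=3,suppress=True)
a=cv2.imread('pics/scene5.png')[165:235,310:390]
cv2.imwrite('pics/cmp8.png',cv2.resize(cv2.convertScaleAbs(a,alpha=2.5),None,fx=9,fy=8,interpolation=cv2.INTER_NEAREST))
s=read_state(); T=Ro.from_quat(s['eef_rot']).as_matrix()
for z in (-.09,-.07): print(proj('scene',s['ee_pos']+T@np.array([[x,y,z] for x in(-.037,.037) for y in(.09,)]).T.reshape(3,-1) if 0 else np.array([s['ee_pos']+T@np.array([x,.09,z]) for x in (-.037,.037)])))
for z in (0,-.02,-.04,-.06): print(z,proj('scene',np.array([s['ee_pos']+T@np.array([x,.015,z]) for x in (-.01,.01)])))
```

```text
[[324.622 194.784]
 [375.469 202.987]]
[[324.662 205.96 ]
 [374.438 214.267]]
0 [[352.346 216.056]
 [364.022 218.036]]
-0.02 [[352.817 206.518]
 [364.71  208.479]]
-0.04 [[353.306 196.624]
 [365.424 198.563]]
-0.06 [[353.812 186.356]
 [366.165 188.269]]
```

View pics/cmp8.png

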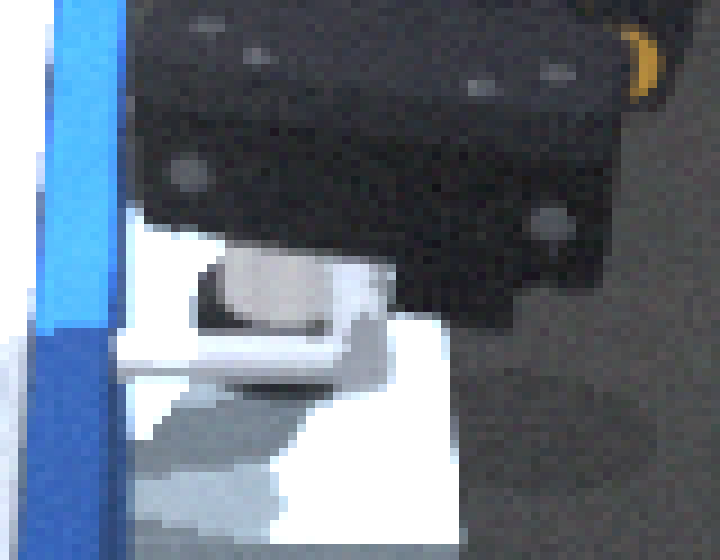

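Run:
```python
from geo import *
np.set_printoptions(precision=1,suppress=True)
s=read_state(); T=Ro.from_quat(s['eef_rot']).as_matrix()
P=cloud('scene',np.load('scene5.npz')['d'])
L=((P-s['ee_pos'])@T)*1000
for v in range(194,212):
    print(v,[L[v,u].round(0).astype(int).tolist() for u in (354,358,362,366)])
```

```text
194 [[5, 88, -98], [11, 88, -99], [17, 88, -100], [22, 88, -101]]
195 [[6, 88, -97], [11, 87, -97], [17, 87, -98], [22, 87, -99]]
196 [[5, 86, -93], [11, 86, -94], [17, 87, -96], [23, 88, -98]]
197 [[5, 86, -92], [11, 87, -93], [17, 86, -94], [23, 87, -96]]
198 [[5, 86, -90], [11, 88, -92], [17, 88, -93], [23, 87, -94]]
199 [[-10, 10, -32], [-3, 9, -32], [17, 85, -90], [23, 87, -92]]
200 [[-10, 10, -30], [-3, 8, -30], [3, 9, -31], [23, 85, -89]]
201 [[-9, 10, -28], [-3, 10, -29], [4, 9, -29], [10, 10, -32]]
202 [[-10, 8, -24], [-3, 10, -27], [4, 10, -28], [10, 9, -29]]
203 [[-9, 10, -24], [-3, 8, -24], [4, 9, -26], [11, 10, -28]]
204 [[-10, 8, -20], [-3, 10, -23], [4, 8, -23], [11, 9, -25]]
205 [[-47, -180, 125], [-38, -184, 126], [4, 10, -22], [11, 8, -22]]
206 [[-46, -178, 126], [-37, -179, 125], [-32, -197, 137], [11, 9, -21]]
207 [[-46, -176, 127], [-37, -176, 125], [-30, -190, 134], [-23, -199, 139]]
208 [[-44, -168, 124], [-36, -172, 125], [-30, -189, 136], [-21, -189, 134]]
209 [[-43, -166, 125], [-35, -168, 124], [-29, -183, 134], [-20, -186, 135]]
210 [[-43, -165, 127], [-35, -169, 128], [-28, -181, 135], [-20, -183, 135]]
211 [[-42, -160, 126], [-33, -159, 123], [-27, -177, 135], [-19, -179, 135]]
```

The depth shows the real fingertips about 21 mm above the reported TCP. They passed just over the bar, so the door is still shut. I'll take that 21 mm offset into account and hook again, lower.

Run:
```python
from geo import *
s=st(); a=s['ee_pos'];u=a+[0,0,.02]; r0=rollfor(s,0); print(r0)
g=door(0,150,33.5,156); g2=door(0,150,33.5,113)
rows(np.r_[lin(a,u,2),lin(u,g,6),lin(g,g2,5),[g2]],np.r_[[0,0],np.linspace(0,r0,7)[1:],[r0]*6])
```

```text
t 9.55 pos [ 0.5333 -0.0205  0.1358] cab [-189.5  -13.7  135.8] F [ 0.6 -0.2  0.5] w 0.0003
-0.2584594273520595
[[0.0,0.0,-0.01,0.0],[0.0,0.0,-0.02,0.0],[-0.008,-0.001,-0.02,-0.043],[-0.016,-0.001,-0.02,-0.086],[-0.024,-0.002,-0.02,-0.129],[-0.032,-0.003,-0.02,-0.172],[-0.041,-0.003,-0.02,-0.215],[-0.049,-0.004,-0.02,-0.258],[-0.049,-0.004,-0.012,-0.258],[-0.049,-0.004,-0.003,-0.258],[-0.049,-0.004,0.006,-0.258],[-0.049,-0.004,0.014,-0.258],[-0.049,-0.004,0.023,-0.258],[-0.049,-0.004,0.023,-0.258]]
```

Call:
move_arm(
  series=[
    [0, 0, -0.01, 0],
    [0, 0, -0.02, 0],
    [-0.008, -0.001, -0.02, -0.043],
    [-0.016, -0.001, -0.02, -0.086],
    [-0.024, -0.002, -0.02, -0.129],
    [-0.032, -0.003, -0.02, -0.172],
    [-0.041, -0.003, -0.02, -0.215],
    [-0.048, -0.004, -0.02, -0.258],
    [-0.048, -0.004, -0.012, -0.258],
    [-0.048, -0.004, -0.003, -0.258],
    [-0.048, -0.004, 0.006, -0.258],
    [-0.048, -0.004, 0.014, -0.258],
    [-0.048, -0.004, 0.023, -0.258],
    [-0.048, -0.004, 0.023, -0.258],
  ],
)

```text
time: 10.95
ee_pos: [0.5759, -0.0416, 0.1114]
eef_rot: [0.056, 0.998, -0.0, -0.001]
ft_force: [-0.2, -0.0, 0.1]
width: 0.0005
```

Run:
```python
from geo import *
s=st()
W=[door(0,150,36,114),door(0,150,39,114),door(0,150,42,114)]; T=[0,0,0]
for th in np.arange(.02,.13,.02): W.append(door(th,150,42.5,114)); T.append(th)
rows(W,[rollfor(s,t) for t in T])
```

```text
t 10.95 pos [ 0.5759 -0.0416  0.1114] cab [-144.9  -30.   111.4] F [-0.2 -0.   0.1] w 0.0005
[[0.001,-0.0,-0.003,-0.0],[0.004,-0.0,-0.003,-0.0],[0.007,-0.0,-0.003,-0.0],[0.011,0.001,-0.003,0.02],[0.014,0.002,-0.003,0.04],[0.017,0.003,-0.003,0.06],[0.019,0.004,-0.003,0.08],[0.022,0.005,-0.003,0.1],[0.025,0.006,-0.003,0.12]]
```

Call:
move_arm(
  series=[
    [0.001, 0, -0.002, 0],
    [0.004, 0, -0.002, 0],
    [0.007, 0, -0.002, 0],
    [0.011, 0.001, -0.002, 0.02],
    [0.014, 0.002, -0.002, 0.04],
    [0.017, 0.003, -0.002, 0.06],
    [0.019, 0.004, -0.002, 0.08],
    [0.022, 0.005, -0.002, 0.1],
    [0.025, 0.006, -0.002, 0.12],
  ],
)

```text
time: 11.85
ee_pos: [0.5525, -0.0328, 0.1148]
eef_rot: [0.116, 0.993, 0.0, 0.0]
ft_force: [1.2, -0.2, 0.2]
width: 0.0005
```

Run:
```python
from geo import *
s=st(); p,d=snap('scene','scene6')
cv2.imwrite('pics/sc6.png',cv2.resize(cv2.convertScaleAbs(p[140:290,260:420,::-1],alpha=2),None,fx=4,fy=4,interpolation=cv2.INTER_CUBIC))
W=[];T=[]
for th in np.arange(.14,.23,.02): W.append(door(th,150,42.5,114)); T.append(th)
rows(W,[rollfor(s,t) for t in T])
```

```text
t 11.85 pos [ 0.5525 -0.0328  0.1148] cab [-169.1  -23.8  114.8] F [ 1.2 -0.2  0.2] w 0.0005
[[0.004,0.001,0.001,0.018],[0.007,0.002,0.001,0.038],[0.01,0.003,0.001,0.058],[0.012,0.004,0.001,0.078],[0.015,0.005,0.001,0.098]]
```

View pics/sc6.png

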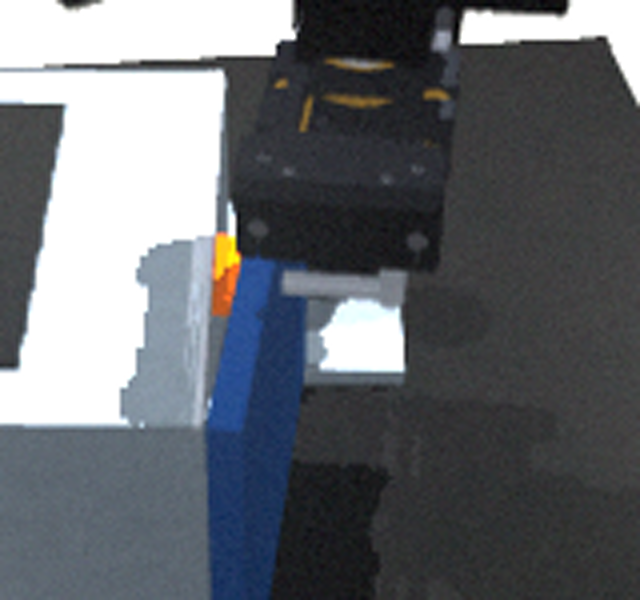

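The door is opening, and the orange catch shows in the gap at about (314–320, 199–219). I'll keep pulling gently.

Call:
move_arm(
  series=[
    [0.004, 0.001, 0, 0.018],
    [0.007, 0.002, 0, 0.038],
    [0.01, 0.003, 0, 0.058],
    [0.012, 0.004, 0, 0.078],
    [0.015, 0.005, 0, 0.098],
  ],
)

```text
time: 12.4
ee_pos: [0.539, -0.0248, 0.1148]
eef_rot: [0.165, 0.986, -0.0, 0.0]
ft_force: [1.3, -0.5, -0.3]
width: 0.0006
```

Run:
```python
from geo import *
s=st(); 
W=[];T=[]
for th in np.arange(.23,.42,.01): W.append(door(th,150,42.5,114)); T.append(th)
rows(W,[rollfor(s,t) for t in T])
```

```text
t 12.4 pos [ 0.539  -0.0248  0.1148] cab [-183.4  -17.4  114.8] F [ 1.3 -0.5 -0.3] w 0.0006
[[0.002,0.001,0.001,0.01],[0.004,0.001,0.001,0.02],[0.005,0.001,0.001,0.03],[0.007,0.002,0.001,0.04],[0.008,0.002,0.001,0.05],[0.01,0.003,0.001,0.06],[0.011,0.003,0.001,0.07],[0.013,0.004,0.001,0.08],[0.014,0.005,0.001,0.09],[0.016,0.005,0.001,0.1],[0.017,0.006,0.001,0.11],[0.018,0.006,0.001,0.12],[0.02,0.007,0.001,0.13],[0.021,0.007,0.001,0.14],[0.023,0.008,0.001,0.15],[0.024,0.009,0.001,0.16],[0.026,0.009,0.001,0.17],[0.027,0.01,0.001,0.18],[0.028,0.011,0.001,0.19]]
```

Call:
move_arm(
  series=[
    [0.002, 0.001, 0, 0.01],
    [0.004, 0.001, 0, 0.02],
    [0.005, 0.001, 0, 0.03],
    [0.007, 0.002, 0, 0.04],
    [0.008, 0.002, 0, 0.05],
  ],
)

```text
time: 12.9
ee_pos: [0.5322, -0.0201, 0.1148]
eef_rot: [0.189, 0.982, 0.0, -0.0]
ft_force: [1.2, 0.5, 0.2]
width: 0.0006
```

Run:
```python
from geo import *
s=st(); p,d=snap('scene','scene7')
cv2.imwrite('pics/sc7.png',cv2.resize(cv2.convertScaleAbs(p[160:260,280:380,::-1],alpha=2),None,fx=6,fy=6,interpolation=cv2.INTER_CUBIC))
W=[];T=[]
for th in np.arange(.28,.42,.01): W.append(door(th,150,42.5,114)); T.append(th)
rows(W,[rollfor(s,t) for t in T])
```

```text
t 12.9 pos [ 0.5322 -0.0201  0.1148] cab [-190.7  -13.4  114.8] F [1.2 0.5 0.2] w 0.0006
[[0.002,0.001,0.001,0.011],[0.003,0.001,0.001,0.021],[0.005,0.002,0.001,0.031],[0.006,0.002,0.001,0.041],[0.008,0.003,0.001,0.051],[0.009,0.003,0.001,0.061],[0.011,0.004,0.001,0.071],[0.012,0.004,0.001,0.081],[0.013,0.005,0.001,0.091],[0.015,0.005,0.001,0.101],[0.016,0.006,0.001,0.111],[0.018,0.006,0.001,0.121],[0.019,0.007,0.001,0.131],[0.021,0.008,0.001,0.141]]
```

View pics/sc7.png

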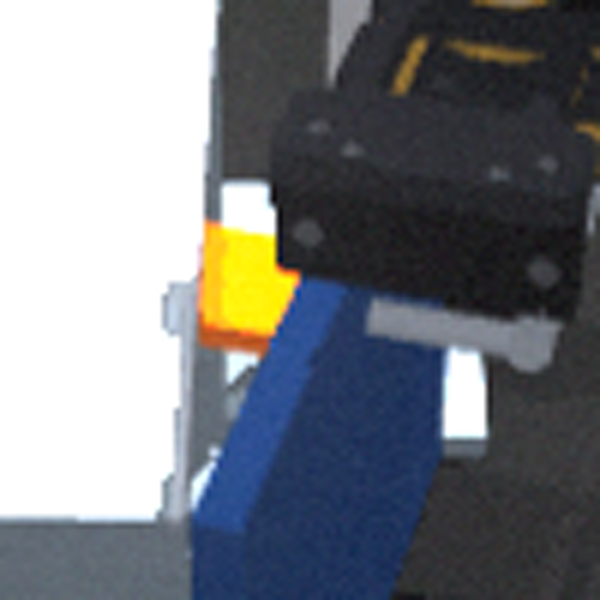

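The catch is clearly visible: its top runs from (313,198) to (313,216) along the lip side. Locating it now.

Run:
```python
from geo import *
np.set_printoptions(precision=1,suppress=True)
D=np.load('scene7.npz');p=D['p'].astype(int);P=cloud('scene',D['d'])
m=(p[...,0]>100)&(p[...,0]-p[...,2]>80)&(p[...,1]>40)
m[:195]=0;m[225:]=0;m[:,:305]=0;m[:,335:]=0
Q=np.array([inv(x) for x in P[m]]); 
k=(abs(Q[:,2]-158)<4)
print(m.sum(),Q.min(0),Q.max(0),k.sum()); Q=Q[k]
h=Q[:,:2]-[-110,120]; 
# door angle from door top edge
mb=(p[...,2]>60)&(p[...,2]-p[...,0]>40); mb[:190]=0; mb[260:]=0; mb[:,:305]=0;mb[:,:]&=(abs(P[...,2]-.18)<.003)
B=np.array([inv(x) for x in P[mb]])[:,:2]; r=cv2.minAreaRect(B.astype(np.float32)); print(r, len(B))
hb=B-[-110,120]; print('ang of pts', np.median(np.arctan2(-hb[:,0],-hb[:,1])))
for th in (.24,.26,.28):
    sdist=h@np.array([-np.sin(th),-np.cos(th)]); o=h@np.array([-np.cos(th),np.sin(th)])
    print(th,'s',np.percentile(sdist,[1,50,99]),'o',np.percentile(o,[1,50,99]))
```

```text
237 [-140.3 -225.9   10.5] [-109.1  582.1  595.1] 227
((-131.44091796875, 75.95038604736328), (98.12442779541016, 12.41069221496582), 75.04447174072266) 330
ang of pts 0.4760511068188116
0.24 s [ 97.9 119.2 142.8] o [-32.3 -16.9  -3.2]
0.26 s [ 97.5 118.9 142.3] o [-35.  -19.5  -5.5]
0.28 s [ 97.2 118.6 141.7] o [-37.8 -22.   -7.6]
```

The catch's middle is about 120 mm from the hinge, and the door is at about 0.26 rad. I'll open to about 0.37 rad, short of the stop.

Call:
move_arm(
  series=[
    [0.002, 0.001, 0, 0.011],
    [0.003, 0.001, 0, 0.021],
    [0.005, 0.002, 0, 0.031],
    [0.006, 0.002, 0, 0.041],
    [0.008, 0.003, 0, 0.051],
    [0.009, 0.003, 0, 0.061],
    [0.011, 0.004, 0, 0.071],
    [0.012, 0.004, 0, 0.081],
    [0.013, 0.005, 0, 0.091],
  ],
)

```text
time: 13.85
ee_pos: [0.5237, -0.013, 0.1152]
eef_rot: [0.234, 0.972, -0.001, 0.002]
ft_force: [10.9, -10.8, -5.9]
width: 0.0004
```

Run:
```python
from geo import *
s=st(); 
W=[];T=[]
for th in np.arange(.37,.44,.01): W.append(door(th,150,42.5,114)); T.append(th)
rows(W,[rollfor(s,t) for t in T])
# retreat: move slightly back into slot then up
th=.36; a=s['ee_pos']; b=door(th,150,34,114); c=door(th,150,34,190)
rows(np.r_[lin(a,b,2),lin(b,c,6)])
```

```text
t 13.85 pos [ 0.5237 -0.013   0.1152] cab [-200.    -7.4  115.2] F [ 10.9 -10.8  -5.9] w 0.0004
[[0.005,0.001,0.001,0.008],[0.006,0.002,0.001,0.018],[0.008,0.002,0.001,0.028],[0.009,0.003,0.001,0.038],[0.011,0.003,0.001,0.048],[0.012,0.004,0.001,0.058],[0.014,0.004,0.001,0.068],[0.015,0.005,0.001,0.078]]
[[-0.003,0.0,0.001,0.0],[-0.005,0.001,0.001,0.0],[-0.005,0.001,-0.011,0.0],[-0.005,0.001,-0.024,0.0],[-0.006,0.001,-0.037,0.0],[-0.006,0.001,-0.049,0.0],[-0.006,0.001,-0.062,0.0],[-0.006,0.001,-0.075,0.0]]
```

It met the catch stop (about 16 N, well below the limit). I'll back off into the slot and lift.

Call:
move_arm(
  series=[
    [-0.006, 0, 0, 0],
    [-0.012, 0, 0, 0],
    [-0.012, 0, 0, 0],
    [-0.012, 0, -0.015, 0],
    [-0.012, 0, -0.03, 0],
    [-0.012, 0, -0.05, 0],
    [-0.012, 0, -0.07, 0],
    [-0.012, 0, -0.09, 0],
    [-0.012, 0, -0.09, 0],
  ],
)

```text
time: 14.75
ee_pos: [0.5338, -0.016, 0.2072]
eef_rot: [0.233, 0.972, 0.001, 0.001]
ft_force: [0.3, -0.5, 0.7]
width: 0.0002
```

Run:
```python
from geo import *
np.set_printoptions(precision=1,suppress=True)
s=st(); p,d=snap('scene','scene8')
cv2.imwrite('pics/sc8.png',cv2.resize(cv2.convertScaleAbs(p[140:260,270:400,::-1],alpha=2),None,fx=6,fy=5,interpolation=cv2.INTER_CUBIC))
P=cloud('scene',d);p=p.astype(int)
m=(p[...,0]>100)&(p[...,0]-p[...,2]>80)&(p[...,1]>40)
m[:190]=0;m[225:]=0;m[:,:305]=0;m[:,345:]=0
Q=np.array([inv(x) for x in P[m]]); Q=Q[abs(Q[:,2]-158)<4]
mb=(p[...,2]>60)&(p[...,2]-p[...,0]>40); mb[:180]=0; mb[260:]=0; mb[:,:305]=0;mb&=(abs(P[...,2]-.18)<.003)
B=np.array([inv(x) for x in P[mb]])[:,:2]; r=cv2.minAreaRect(B.astype(np.float32)); print(r,len(B))
th=np.deg2rad(90-r[2]); print('th',th)
h=Q[:,:2]-[-110,120]
print('s',np.percentile(h@np.array([-np.sin(th),-np.cos(th)]),[1,50,99]),'o',np.percentile(h@np.array([-np.cos(th),np.sin(th)]),[1,50,99]), Q[:,2].mean())
```

```text
t 14.75 pos [ 0.5 -0.   0.2] cab [-189.6   -9.2  207.2] F [ 0.3 -0.5  0.7] w 0.0002
((-146.8499755859375, 37.50456237792969), (182.88360595703125, 12.52344036102295), 71.94759368896484) 522
th 0.31507392803536705
s [ 99.  122.5 142.9] o [-42.5 -21.9  -6. ] 156.14694890606208
```

View pics/sc8.png

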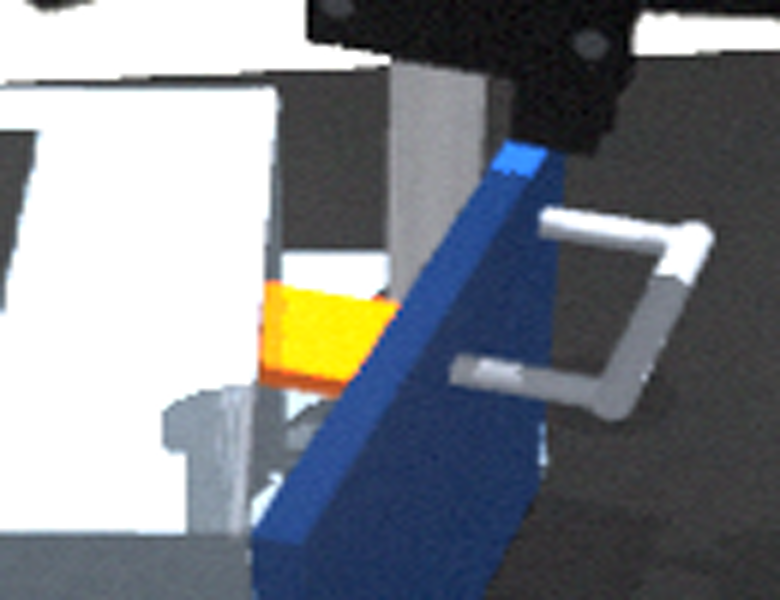

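The door stands at about 0.32 rad, with the catch top at about z 157 and s 99–143 mm (middle 121). The gap is clear from above. Now I go over the gap and down to just above the catch.

Run:
```python
from geo import *
s=st(); a=s['ee_pos']; g=door(.32,121,-18,207); b=door(.32,121,-18,143); r0=rollfor(s,.32); print(r0, inv(g))
rows(np.r_[lin(a,g,6),lin(g,b,6),[b]],np.r_[np.linspace(0,r0,7)[1:],[r0]*7])
```

```text
t 14.8 pos [ 0.5331 -0.016   0.2056] cab [-190.2   -9.3  205.6] F [-0.6 -0.1  0.5] w 0.0004
-0.03901308339232079 [-130.97631631   -0.51968368  207.        ]
[[-0.009,0.005,-0.0,-0.007],[-0.017,0.01,-0.0,-0.013],[-0.026,0.014,-0.001,-0.02],[-0.035,0.019,-0.001,-0.026],[-0.044,0.024,-0.001,-0.033],[-0.052,0.029,-0.001,-0.039],[-0.052,0.029,0.009,-0.039],[-0.052,0.029,0.02,-0.039],[-0.052,0.029,0.031,-0.039],[-0.052,0.029,0.041,-0.039],[-0.052,0.029,0.052,-0.039],[-0.052,0.029,0.063,-0.039],[-0.052,0.029,0.063,-0.039]]
```

Call:
move_arm(
  series=[
    [-0.009, 0.005, 0, -0.007],
    [-0.017, 0.01, 0, -0.013],
    [-0.026, 0.014, 0, -0.02],
    [-0.035, 0.019, 0, -0.026],
    [-0.044, 0.024, 0, -0.033],
    [-0.052, 0.029, 0, -0.039],
    [-0.052, 0.029, 0.005, -0.039],
    [-0.052, 0.029, 0.015, -0.039],
    [-0.052, 0.029, 0.025, -0.039],
    [-0.052, 0.029, 0.035, -0.039],
    [-0.052, 0.029, 0.045, -0.039],
    [-0.052, 0.029, 0.055, -0.039],
    [-0.052, 0.029, 0.06, -0.039],
    [-0.052, 0.029, 0.06, -0.039],
  ],
)

```text
time: 16.2
ee_pos: [0.5918, -0.014, 0.144]
eef_rot: [0.214, 0.977, -0.0, -0.001]
ft_force: [0.7, 0.8, 1.0]
width: 0.0004
```

Run:
```python
from geo import *
s=st(); p,d=snap('scene','scene9')
cv2.imwrite('pics/sc9.png',cv2.resize(cv2.convertScaleAbs(p[140:260,270:400,::-1],alpha=2),None,fx=6,fy=5,interpolation=cv2.INTER_CUBIC))
T=Ro.from_quat(s['eef_rot']).as_matrix()
P=cloud('scene',d);L=((P-s['ee_pos'])@T)*1000
m=(abs(L[...,0])<14)&(abs(L[...,1])<14)&(L[...,2]>-60)&(L[...,2]<5)
print(m.sum(), L[m].min(0),L[m].max(0))
```

```text
t 16.2 pos [ 0.5918 -0.014   0.144 ] cab [-132.2   -0.7  144. ] F [0.7 0.8 1. ] w 0.0004
198 [-13.64889974 -13.15025302 -53.89929329] [ 11.79037869  13.88842443 -10.16447271]
```

View pics/sc9.png

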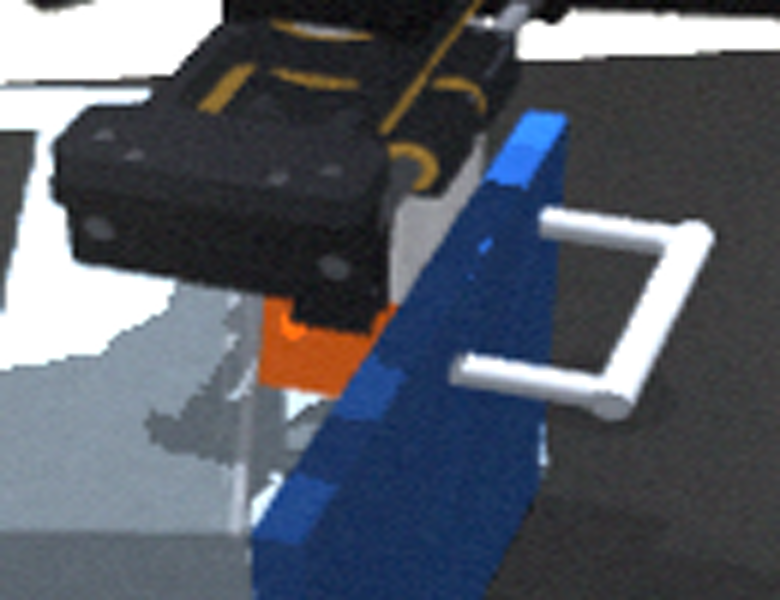

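The fingers are in the gap, centred over the catch at (325,205). Pressing down in small steps.

Call:
move_arm(
  series=[
    [0, 0, 0.003, 0],
    [0, 0, 0.006, 0],
    [0, 0, 0.009, 0],
    [0, 0, 0.012, 0],
    [0, 0, 0.012, 0],
  ],
)

```text
time: 16.75
ee_pos: [0.5925, -0.0141, 0.1329]
eef_rot: [0.214, 0.977, 0.0, 0.0]
ft_force: [-0.6, 0.8, 5.3]
width: 0.0003
```

```bash
python3 -c "
from geo import *
st()"
```

```text
t 16.75 pos [ 0.5925 -0.0141  0.1329] cab [-131.5   -0.7  132.9] F [-0.6  0.8  5.3] w 0.0003
```

Call:
move_arm(
  series=[
    [0, 0, 0.003, 0],
    [0, 0, 0.006, 0],
    [0, 0, 0.008, 0],
    [0, 0, 0.01, 0],
    [0, 0, 0.01, 0],
    [0, 0, 0.01, 0],
  ],
)

```text
time: 17.35
ee_pos: [0.5927, -0.0141, 0.1235]
eef_rot: [0.214, 0.977, 0.0, 0.001]
ft_force: [-1.7, -0.6, 7.0]
width: 0.0006
```

```bash
python3 -c "
from geo import *
st()"
```

```text
t 17.35 pos [ 0.5927 -0.0141  0.1235] cab [-131.3   -0.7  123.5] F [-1.7 -0.6  7. ] w 0.0006
```

Call:
move_arm(
  series=[
    [0, 0, 0.001, 0],
    [0, 0, 0.002, 0],
    [0, 0, 0.003, 0],
    [0, 0, 0.003, 0],
    [0, 0, 0.003, 0],
  ],
)

```text
time: 17.85
ee_pos: [0.5928, -0.0141, 0.1208]
eef_rot: [0.214, 0.977, 0.0, 0.001]
ft_force: [-0.7, 0.2, 7.8]
width: 0.0006
```

```bash
python3 -c "
from geo import *
s=st()
W=[];T=[]
a=s['ee_pos']
for o in (-16,-14,-12,-11,-10): W.append(door(.32,121,o,120)); T.append(.32)
for th in np.arange(.34,.63,.02): W.append(door(th,121,-10,120)); T.append(th)
rows(W,[rollfor(s,t) for t in T])
print(s['joint_positions'])
"
```

```text
t 17.85 pos [ 0.5928 -0.0141  0.1208] cab [-131.1   -0.7  120.8] F [-0.7  0.2  7.8] w 0.0006
[[0.002,0.0,0.001,-0.0],[0.004,0.0,0.001,-0.0],[0.006,0.0,0.001,-0.0],[0.007,0.0,0.001,-0.0],[0.008,0.0,0.001,-0.0],[0.01,0.0,0.001,0.02],[0.013,-0.0,0.001,0.04],[0.015,-0.0,0.001,0.06],[0.018,-0.0,0.001,0.08],[0.02,-0.0,0.001,0.1],[0.022,-0.0,0.001,0.12],[0.025,0.0,0.001,0.14],[0.027,0.0,0.001,0.16],[0.03,0.0,0.001,0.18],[0.032,0.001,0.001,0.2],[0.035,0.001,0.001,0.22],[0.037,0.001,0.001,0.24],[0.039,0.002,0.001,0.26],[0.042,0.002,0.001,0.28],[0.044,0.003,0.001,0.3]]
[-0.57923176  0.36196999  0.65166527  1.68308227 -0.23536869  1.17463905
  1.27137397]
```

Force is 7.8 N, which puts the catch about 15 mm down. Now I push the door on from inside, first just a little.

Call:
move_arm(
  series=[
    [0.002, 0, 0, 0],
    [0.004, 0, 0, 0],
    [0.006, 0, 0, 0],
    [0.007, 0, 0, 0],
    [0.008, 0, 0, 0],
    [0.01, 0, 0, 0.02],
    [0.013, 0, 0, 0.04],
    [0.015, 0, 0, 0.06],
  ],
)

```text
time: 18.65
ee_pos: [0.5793, -0.009, 0.1209]
eef_rot: [0.244, 0.97, -0.0, 0.001]
ft_force: [0.0, -4.7, 8.2]
width: 0.0004
```

```bash
python3 -c "
from geo import *
s=st(); p,d=snap('scene','scene10')
cv2.imwrite('pics/sc10.png',cv2.resize(cv2.convertScaleAbs(p[140:260,270:400,::-1],alpha=2),None,fx=6,fy=5,interpolation=cv2.INTER_CUBIC))
"
```

```text
t 18.65 pos [ 0.5793 -0.009   0.1209] cab [-145.1    2.8  120.9] F [ 0.  -4.7  8.2] w 0.0004
```

View pics/sc10.png

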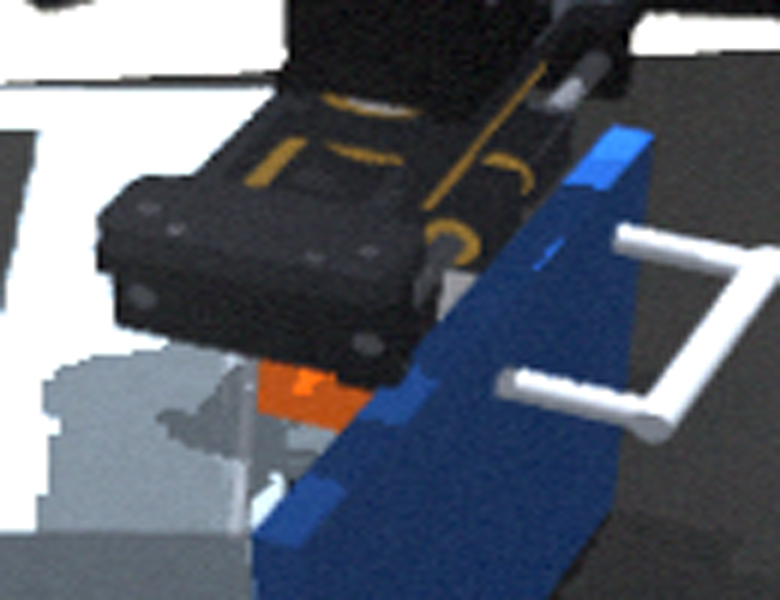

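The door has moved past the earlier stop with low force. Continuing.

```bash
python3 -c "
from geo import *
s=st()
W=[];T=[]
for th in np.arange(.40,.665,.02): W.append(door(th,121,-9,120)); T.append(th)
rows(W,[rollfor(s,t) for t in T])
"
```

```text
t 18.7 pos [ 0.579  -0.0088  0.1208] cab [-145.4    3.   120.8] F [-1.3 -4.   8.2] w 0.0003
[[0.004,0.001,0.001,0.017],[0.006,0.001,0.001,0.037],[0.009,0.0,0.001,0.057],[0.011,0.0,0.001,0.077],[0.014,0.001,0.001,0.097],[0.016,0.001,0.001,0.117],[0.018,0.001,0.001,0.137],[0.021,0.001,0.001,0.157],[0.023,0.001,0.001,0.177],[0.026,0.001,0.001,0.197],[0.028,0.002,0.001,0.217],[0.031,0.002,0.001,0.237],[0.033,0.002,0.001,0.257],[0.035,0.003,0.001,0.277]]
```

Call:
move_arm(
  series=[
    [0.004, 0.001, 0, 0.017],
    [0.006, 0.001, 0, 0.037],
    [0.009, 0, 0, 0.057],
    [0.011, 0, 0, 0.077],
    [0.014, 0.001, 0, 0.097],
    [0.016, 0.001, 0, 0.117],
    [0.018, 0.001, 0, 0.137],
    [0.021, 0.001, 0, 0.157],
    [0.023, 0.001, 0, 0.177],
    [0.026, 0.001, 0, 0.197],
    [0.028, 0.002, 0, 0.217],
    [0.031, 0.002, 0, 0.237],
    [0.033, 0.002, 0, 0.257],
    [0.035, 0.003, 0, 0.277],
  ],
)

```text
time: 20.1
ee_pos: [0.5495, 0.0102, 0.1207]
eef_rot: [0.376, 0.927, -0.0, 0.001]
ft_force: [-3.1, -4.3, 7.8]
width: 0.0005
```

```bash
python3 -c "
from geo import *
s=st(); p,d=snap('scene','scene11')
cv2.imwrite('pics/sc11.png',cv2.resize(cv2.convertScaleAbs(p[120:280,270:430,::-1],alpha=2),None,fx=4.5,fy=3.7,interpolation=cv2.INTER_CUBIC))
W=[door(.66,121,-12,z) for z in (126,132,138,143)];T=[.66]*4
for th in np.arange(.68,1.0,.02): W.append(door(th,121,-9,143)); T.append(th)
rows(W,[rollfor(s,t) for t in T])
"
```

```text
t 20.1 pos [0.5495 0.0102 0.1207] cab [-176.8   18.6  120.7] F [-3.1 -4.3  7.8] w 0.0005
[[-0.003,0.0,-0.005,0.001],[-0.003,0.0,-0.011,0.001],[-0.003,0.0,-0.017,0.001],[-0.003,0.0,-0.022,0.001],[0.002,-0.0,-0.022,0.021],[0.005,-0.0,-0.022,0.041],[0.007,-0.0,-0.022,0.061],[0.01,-0.0,-0.022,0.081],[0.012,-0.0,-0.022,0.101],[0.014,-0.0,-0.022,0.121],[0.017,0.0,-0.022,0.141],[0.019,0.0,-0.022,0.161],[0.022,0.0,-0.022,0.181],[0.024,0.001,-0.022,0.201],[0.027,0.001,-0.022,0.221],[0.029,0.001,-0.022,0.241],[0.031,0.002,-0.022,0.261],[0.034,0.002,-0.022,0.281],[0.036,0.003,-0.022,0.301],[0.038,0.003,-0.022,0.321]]
```

View pics/sc11.png

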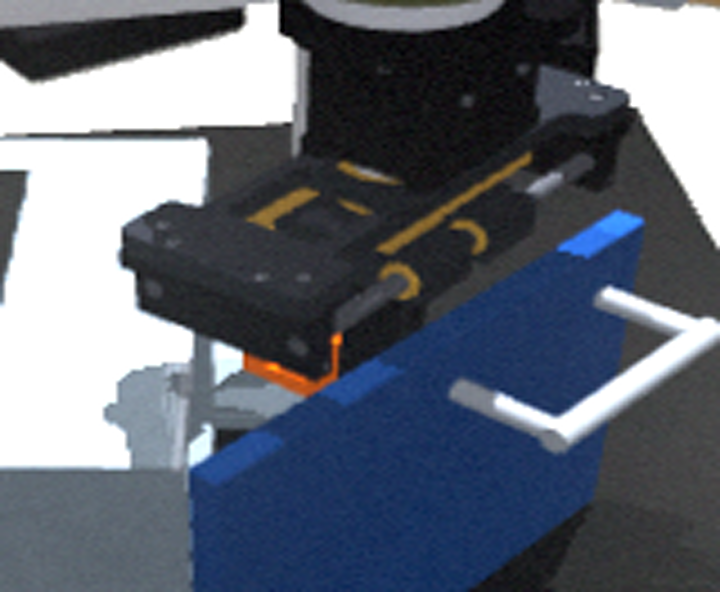

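The door is at about 0.62 rad with the tongue's end now in front of the lip. I'll lift off the catch and keep pushing the door's inner face.

Call:
move_arm(
  series=[
    [-0.003, 0, -0.005, 0],
    [-0.003, 0, -0.011, 0],
    [-0.003, 0, -0.017, 0],
    [-0.003, 0, -0.024, 0],
    [0.002, 0, -0.024, 0.021],
    [0.005, 0, -0.024, 0.041],
    [0.007, 0, -0.024, 0.061],
    [0.01, 0, -0.024, 0.081],
    [0.012, 0, -0.024, 0.101],
    [0.014, 0, -0.024, 0.121],
    [0.017, 0, -0.024, 0.141],
    [0.019, 0, -0.024, 0.161],
    [0.022, 0, -0.024, 0.181],
    [0.024, 0.001, -0.024, 0.201],
    [0.027, 0.001, -0.024, 0.221],
    [0.029, 0.001, -0.024, 0.241],
    [0.031, 0.002, -0.024, 0.261],
    [0.034, 0.002, -0.024, 0.281],
    [0.036, 0.003, -0.024, 0.301],
    [0.038, 0.003, -0.024, 0.321],
  ],
)

```text
time: 22.15
ee_pos: [0.5239, 0.0403, 0.1438]
eef_rot: [0.519, 0.855, 0.0, -0.0]
ft_force: [1.2, -0.4, -0.2]
width: 0.0005
```

```bash
python3 -c "
from geo import *
s=st(); p,d=snap('scene','scene12')
W=[];T=[]
for th in np.arange(1.0,1.27,.02): W.append(door(th,121,-9,143)); T.append(th)
rows(W,[rollfor(s,t) for t in T]); print(s['joint_positions'])
"
```

```text
t 22.15 pos [0.5239 0.0403 0.1438] cab [-205.7   45.7  143.8] F [ 1.2 -0.4 -0.2] w 0.0005
[[0.002,-0.0,0.001,0.02],[0.004,-0.0,0.001,0.04],[0.006,-0.0,0.001,0.06],[0.009,-0.0,0.001,0.08],[0.011,-0.0,0.001,0.1],[0.014,-0.0,0.001,0.12],[0.016,-0.0,0.001,0.14],[0.019,0.0,0.001,0.16],[0.021,0.0,0.001,0.18],[0.023,0.001,0.001,0.2],[0.026,0.001,0.001,0.22],[0.028,0.001,0.001,0.24],[0.031,0.002,0.001,0.26],[0.033,0.002,0.001,0.28]]
[-0.83055709  0.17408717  0.74321848  1.83280868 -0.12713442  1.18275936
  0.43287788]
```

View pics/scene12.png

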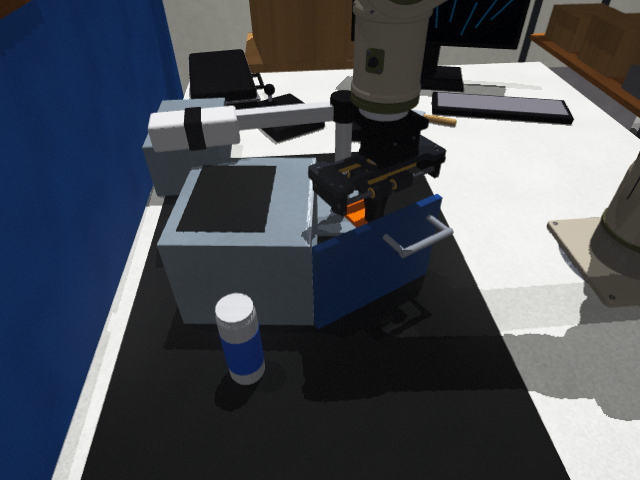

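The door is swinging freely at about 0.95 rad. I'll push on to about 1.25 rad.

Call:
move_arm(
  series=[
    [0.002, 0, 0, 0.02],
    [0.004, 0, 0, 0.04],
    [0.006, 0, 0, 0.06],
    [0.009, 0, 0, 0.08],
    [0.011, 0, 0, 0.1],
    [0.014, 0, 0, 0.12],
    [0.016, 0, 0, 0.14],
    [0.019, 0, 0, 0.16],
    [0.021, 0, 0, 0.18],
    [0.023, 0.001, 0, 0.2],
    [0.026, 0.001, 0, 0.22],
    [0.028, 0.001, 0, 0.24],
    [0.031, 0.002, 0, 0.26],
    [0.033, 0.002, 0, 0.28],
    [0.033, 0.002, 0, 0.28],
    [0.033, 0.002, 0, 0.28],
  ],
)

```text
time: 23.8
ee_pos: [0.5103, 0.0704, 0.1438]
eef_rot: [0.632, 0.775, 0.0, -0.0]
ft_force: [-0.7, 0.8, -0.1]
width: 0.0006
```

```bash
python3 -c "
from geo import *
s=st()"
```

```text
t 23.8 pos [0.5103 0.0704 0.1438] cab [-222.5   74.1  143.8] F [-0.7  0.8 -0.1] w 0.0006
```

Now back off from the door's inner face (tool −x), then straight up well clear.

Call:
move_arm(
  series=[
    [-0.005, 0, 0, 0],
    [-0.012, 0, 0, 0],
    [-0.012, 0, -0.01, 0],
    [-0.012, 0, -0.03, 0],
    [-0.012, 0, -0.06, 0],
    [-0.012, 0, -0.09, 0],
    [-0.012, 0, -0.12, 0],
    [-0.012, 0, -0.15, 0],
    [-0.012, 0, -0.18, 0],
    [-0.012, 0, -0.2, 0],
    [-0.012, 0, -0.2, 0],
  ],
)

```text
time: 24.9
ee_pos: [0.5139, 0.0581, 0.3471]
eef_rot: [0.633, 0.774, 0.002, 0.001]
ft_force: [-0.1, 0.0, 0.1]
width: 0.0004
```

```bash
python3 -c "
from geo import *
np.set_printoptions(precision=4,suppress=True)
s=st(); p,d=snap('scene','scene13'); P=cloud('scene',d); p=p.astype(int)
p2,d2=snap('top','top13')
mb=(p[...,2]>50)&(p[...,2]-p[...,0]>30)&(abs(P[...,2]-.18)<.003)&(P[...,0]<.7)
B=np.array([inv(x) for x in P[mb]])[:,:2]; r=cv2.minAreaRect(B.astype(np.float32)); print(r,len(B))
hb=B-[-110,120]; print('ang',np.percentile(np.arctan2(-hb[:,0],-hb[:,1]),[10,50,90]))
m=(abs(P[...,2]-.257)<.004)&(P[...,0]>.7)&(P[...,0]<.95)&(abs(P[...,1])<.3)
q=P[m].mean(0)[:2]-piv[:2]; print('boom',np.pi/2+A-np.arctan2(q[1],q[0]))
mo=(p[...,0]>100)&(p[...,0]-p[...,2]>70)&(abs(P[...,2]-.16)<.03)&(P[...,0]<.7); print('catch z',np.percentile(P[mo][:,2],[5,50,95]) if mo.any() else None, mo.sum())
"
```

```text
t 24.9 pos [0.5139 0.0581 0.3471] cab [-217.6   62.2  347.1] F [-0.1  0.   0.1] w 0.0004
((-157.64727783203125, 50.65776062011719), (186.26380920410156, 328.97540283203125), 59.35791015625) 892
ang [1.2965 1.3525 1.7421]
boom 1.3209597547845047
catch z [0.1549 0.1565 0.1718] 516
```

View pics/scene13.png

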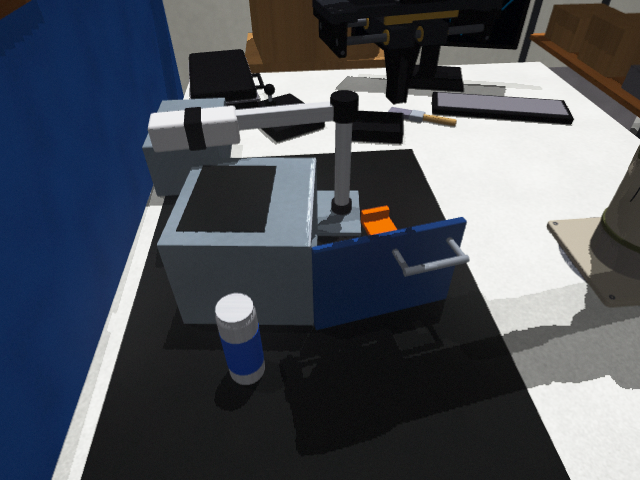

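View pics/top13.png

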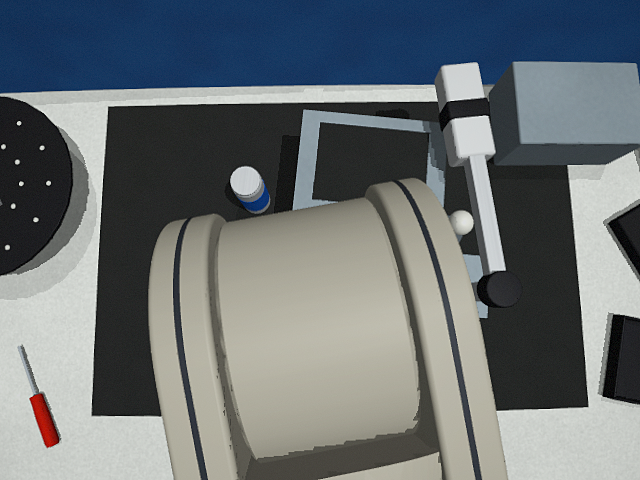

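The door stands open at about 1.3 rad and the catch has sprung up. The boom is back, the can (246,180) and ball (460,222) are where they were, and the gripper is clear in the air. Handing in.

```bash
python3 -c "
from geo import *
st(); print(r.close_job())"
```

```text
t 25.0 pos [0.5129 0.0582 0.3441] cab [-218.6   62.2  344.1] F [ 0.3  0.3 -0.5] w 0.0004
the job is handed in; nothing more can be done
None
```

The job is done and handed in at 25 s. No verdict was reported.

**What I did:** I swung the scan arm back, hooked the handle and pulled the door until the catch stopped it. I then pressed the catch down through the gap, pushed the door on from inside and backed clear.

**Last checks** (from the images, before handing in):
- **Scan arm:** about 1.32 rad from straight across.
- **Door:** open about 1.3 rad. That comes from the median angle of the door's top-edge points; a rectangle fit to the same points failed because it took in other pixels. I took no second picture to confirm it was still, but it has light friction and nothing was touching it.
- **Catch:** sprung up again, its top at about 156 mm, the same as before pressing.
- **Spray can and reference ball:** both at the same pixels as at the start, by eye.
- **Gripper:** clear in the air with no force on it.

**Forces:** the highest reading was about 16 N, when the door met the catch stop. Pressing the catch took about 8 N. I read force only at the end of each move, so brief peaks in between could have been missed.

**What disagreed:** the fingertips were about 21 mm above the reported TCP. Because of this my first try at the handle passed just over the bar without touching it. I allowed for the offset from then on, and the contact height at the catch agreed with it.

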